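Close a sheet-filter holder with four nuts in cross order

ROBOT

A 7-joint arm with a two-finger parallel gripper is mounted at the origin on a cart in front of the work surface, level with it; the furniture and walls round the work are solid. World frame = base frame: x ahead of the robot, y to its left, z up, the work surface at z = 0. Lengths are in mm, angles in degrees, forces in N, time in s.
With the tool pointing down it reaches from about 425 to 950 mm from the base axis. Payload 4.7 kg.
Tool frame: the origin (TCP) lies on the centre line of the jaws, within the pads' length; the fingertips stand 14 mm ahead of it and the grasp point (between the pads) lies 5 mm behind it; z points along the fingers, y is the line along which they close (so a half turn about z gives the same grasp; the last joint's range is limited). The gripper opens to 85 mm and grips with 20 to 120 N. Pads are 22 mm wide; open, the fingers measure 114 mm over their backs; the gripper's body (76 mm by 85 mm) begins 54 mm behind the grasp point. The pads swing forward as they close: fully open they stand 13 mm farther back than shut.
Start: joints at [-1.656, 26.849, -2.785, 87.806, 1.381, 65.374, -4.715], TCP at [675.016, 0.045, 245.335] pointing down, gripper open.
Joint ranges: [-148.3, 148.3], [-19.14, 114.17], [-79.39, 73.82], [5.75, 140.21], [-59.74, 239.74], [12.07, 113.84], [-152.46, 152.46]. Speed limits (degrees/s): [147.25, 147.25, 180, 180, 180, 180, 180].

INTERFACE

Orientations are given as a 3x3 rotation matrix whose columns are the frame's x, y, z axes.
In Python, from workcell import * gives the robot as it stands.
- The arm moves only by the tool apply_moves, never from a script. Its arguments are lists of equal length, an entry for each row: "offset": the shift along the tool's x, y, z in cm, a list of three; "angular": the turn, a rotation vector about the tool's x, y, z in rad, a list of three; "grip": the opening in per cent of the stroke, from 0 (shut) to 100 (fully open). A call has 1 to 10 rows; each row shifts and turns the commanded pose from where the row before left it, along the tool's axes as they then stand; what a row does not reach is not made up. A row lasts 1/8 s, in which the tool goes at most 62.5 mm and 10.7 degrees, less where a joint would pass 70% of its speed; a pose out of reach is approached as far as the arm can. A call with a gripper value outside its range is refused whole. The fingers move at their own pace and stop on an object; the grip force is fixed at half the most. Time passes only in rows, so rows that do not move let the fingers close. It gives the time, the measured TCP pose, the force, the opening and the grip force at its end, in the units of the state.
- observe(): the state, without advancing time (a new reading comes with each control period).
- snapshot(name): name is "scene" or "side" or "wrist"; returns (picture, depth): 400x640x3 uint8, red, green, blue; 400x640 float32, mm along the optical axis (not along the pixel's ray), 0 where there is no reading.
- camera_info(name): a dict with "fovy" (degrees; the focal length in pixels is half the picture's height over the tangent of half this angle, whatever the lens; pixels are square), "cx", "cy" (the principal point, pixels), "rvec" (rotation vector, rad) and "tvec" (3), from world to camera coordinates, as OpenCV has them; the wrist camera has in their place "tool_from_camera" (4x4, takes a point from camera to tool coordinates, whose origin is the TCP and whose axes are the flange's). Camera axes: x right, y down, z forward; pixel columns grow to the right and rows downward; lengths in mm; the calibration is good to about 2 mm. A picture is of the moment at which its call begins: read the wrist's pose just before it. camera_info takes no time and is no camera call.
- close_job(): hands the job in; it is judged then, once.
The state is a dict: "clock": time; "qpos": joint angles; "joint_velocities": joint speeds; "joint_torque": joint torques, N m; "tcp_pos": TCP position; "tcp_rot": TCP orientation; "ft_force": force on the tool from outside, world axes, zero at the start; "ft_torque": the same for the moment, N m; "finger_gap": opening from 0.0 (shut) to 1.0 (fully open); "gripper_force": force on a finger pad.
Only numpy, scipy, OpenCV 4.12 (cv2) and the standard library are available. Lean on these libraries where they do the work, as an engineer would, in place of code of your own. Each camera call takes 0.05 s, during which the arm holds its last target. There are 200 camera calls.

TASK

Tighten the four brass hand nuts of the filter holder clockwise, about a half turn each, one at a time in cross order: finish one, then the one diagonally opposite, then the other two. Turn each just until you feel it come up firm on its washer and no further, so that the plate is held evenly and no stud is wrung loose; do not wrench the nuts sideways or bear down on the plate, leave everything else on the bench alone, and let go at the end.

Things in the scene. Friction and masses are not known exactly. Their poses are not given: they have to be found in the camera images.
- holder: Sheet-filter holder, fixed to the worktop: square aluminium lower body 164x164 mm, top 26 mm above the worktop, a steel plate above it and four upright 8 mm studs at +-55 mm in the holder's x and y, each with a brass hand nut. Origin: centre of the underside, z up; a 22 mm outlet nipple points to its -x.
- plate: Steel top plate 156x156x10 mm; origin at the centre of its underside, z up. It is fixed; its upper face is 44 mm above the worktop, and under each nut lies a rubber washer 2 mm thick, 33 mm wide. A brass inlet, 20 mm wide, on a 40 mm boss stands in its middle, 24 mm high.
- stud_a (a joint): The threaded stud under the nut grip_a, stuck in the holder. Value: its turn in its hole (rad, clockwise from above positive). 0 at the start and as long as it is sound; 0.7 N m on the nut wrings it loose and turns it.
- stud_b (a joint): The threaded stud under the nut grip_b, stuck in the holder. Value: its turn in its hole (rad, clockwise from above positive). 0 at the start and as long as it is sound; 0.7 N m on the nut wrings it loose and turns it.
- stud_c (a joint): The threaded stud under the nut grip_c, stuck in the holder. Value: its turn in its hole (rad, clockwise from above positive). 0 at the start and as long as it is sound; 0.7 N m on the nut wrings it loose and turns it.
- stud_d (a joint): The threaded stud under the nut grip_d, stuck in the holder. Value: its turn in its hole (rad, clockwise from above positive). 0 at the start and as long as it is sound; 0.7 N m on the nut wrings it loose and turns it.
- grip_a (a point): Brass nut at the +x, +y corner; the diagonal partner of grip_c. Point: on its axis, half-way up its square grip, about 65 mm above the worktop; x, y axes square to the grip's flats, z up. All four nuts are alike: square grip 26x26 mm, 26 mm high, on a round collar 33 mm wide and 4 mm high just above its washer; the stud's end is 86 mm above the worktop.
- grip_b (a point): Brass nut at the +x, -y corner; the diagonal partner of grip_d. Point: on its axis, half-way up its square grip, about 65 mm above the worktop; x, y axes square to the grip's flats, z up. All four nuts tighten clockwise seen from above, sink 4 mm a turn and stay where left, but for some spring-back once tight. A stud gives sideways 1 mm per 10 N and springs back.
- grip_c (a point): Brass nut at the -x, -y corner; the diagonal partner of grip_a. Point: on its axis, half-way up its square grip, about 65 mm above the worktop; x, y axes square to the grip's flats, z up. All four nuts run with 0.15 N m; after 2.2 to 3.0 rad from the start (differs by nut, not visible) a nut comes up on its washer and from there the torque climbs by 2 N m per rad. It is tight from there on.
- grip_d (a point): Brass nut at the -x, +y corner; the diagonal partner of grip_b. Point: on its axis, half-way up its square grip, about 65 mm above the worktop; x, y axes square to the grip's flats, z up. Any nut forced more than 0.25 rad past first contact with its washer (0.7 N m) wrings its stud loose.
- wash_bottle: Bystander: white plastic wash bottle with a bent spout, 64x90x184 mm. Origin at the centre of its underside.
- reagent: Bystander: amber glass reagent bottle with a black cap, 54x46x105 mm. Origin at the centre of its underside.
- beaker: Bystander: empty glass beaker, 55 mm wide, 68 mm high. Origin at the centre of its underside.
- tweezers: Bystander: steel tweezers lying flat, 120 mm long. Origin at the centre of its underside.
- tape: Bystander: roll of masking tape lying flat, 99 mm wide, 19 mm high. Origin at the centre of its underside.
- pen_black: Bystander: white pen with a black cap, 143 mm long. Origin at the centre of its underside.
Things that resemble listed ones, but are neither listed nor needed, are in the scene too. Of the things like the holder, leave any that is pink; of the rest the larger one is meant.

How it is judged (in metres and radians):
On the way, in this order (a step that is already met when the one before it is completed fails the run):
1. a first nut is tight, the other three are not (((z of grip_a in the frame of holder below 0.06303 m and not (z of grip_b in the frame of holder below 0.06303 m) and not (z of grip_c in the frame of holder below 0.06303 m) and not (z of grip_d in the frame of holder below 0.06303 m)) or (z of grip_b in the frame of holder below 0.06303 m and not (z of grip_a in the frame of holder below 0.06303 m) and not (z of grip_c in the frame of holder below 0.06303 m) and not (z of grip_d in the frame of holder below 0.06303 m)) or (z of grip_c in the frame of holder below 0.06303 m and not (z of grip_a in the frame of holder below 0.06303 m) and not (z of grip_b in the frame of holder below 0.06303 m) and not (z of grip_d in the frame of holder below 0.06303 m)) or (z of grip_d in the frame of holder below 0.06303 m and not (z of grip_a in the frame of holder below 0.06303 m) and not (z of grip_b in the frame of holder below 0.06303 m) and not (z of grip_c in the frame of holder below 0.06303 m)))), for 0.1 s.
2. the diagonally opposite nut is tight too, the other two are not (((z of each of grip_a, grip_c in the frame of holder below 0.06303 m and not (z of grip_b in the frame of holder below 0.06303 m) and not (z of grip_d in the frame of holder below 0.06303 m)) or (z of each of grip_b, grip_d in the frame of holder below 0.06303 m and not (z of grip_a in the frame of holder below 0.06303 m) and not (z of grip_c in the frame of holder below 0.06303 m)))), for 0.1 s.
3. a third nut is tight, the last is not (((z of each of grip_b, grip_c, grip_d in the frame of holder below 0.06303 m and not (z of grip_a in the frame of holder below 0.06303 m)) or (z of each of grip_a, grip_c, grip_d in the frame of holder below 0.06303 m and not (z of grip_b in the frame of holder below 0.06303 m)) or (z of each of grip_a, grip_b, grip_d in the frame of holder below 0.06303 m and not (z of grip_c in the frame of holder below 0.06303 m)) or (z of each of grip_a, grip_b, grip_c in the frame of holder below 0.06303 m and not (z of grip_d in the frame of holder below 0.06303 m)))), for 0.1 s.
At the end, for the whole second after the job is handed in: All four nuts are tight: each grip point is less than 63.03 mm above the holder's origin (collar down on its washer, or up to 0.05 rad short of it) (z of each of grip_a, grip_b, grip_c, grip_d in the frame of holder below 0.06303 m); the robot touches nothing.
It fails at once if a stud is wrung loose: turned in its hole by more than 0.05 rad (more than 0.7 N m on its nut) (value of joint any of stud_a, stud_b, stud_c, stud_d above 0.05 rad).
It fails at once if a nut is pushed or pulled sideways by more than 2.5 mm (about 25 N) along the holder's x or y (x of any of grip_a, grip_b in the frame of holder above 0.0575 m or x of any of grip_a, grip_b in the frame of holder below 0.0525 m or y of any of grip_a, grip_d in the frame of holder above 0.0575 m or y of any of grip_a, grip_d in the frame of holder below 0.0525 m or y of any of grip_b, grip_c in the frame of holder above -0.0525 m or y of any of grip_b, grip_c in the frame of holder below -0.0575 m or x of any of grip_c, grip_d in the frame of holder above -0.0525 m or x of any of grip_c, grip_d in the frame of holder below -0.0575 m).
It fails at once if the fingers press on the top plate with more than 20 N (contact force between the fingers and plate above 20 N).
It fails at once if a bystander is moved more than 20 mm (distance of any of wash_bottle, reagent, beaker, tweezers, tape, pen_black from where it was at the start of the episode above 0.02 m).
It also fails if it takes over 72 s, if anything falls off the work surface, if the arm or the gripper's body presses on something with over 40 N, if the wrist force passes 120 N, or if a joint passes its speed limit or range.

## Working session

There is one attempt and no reset: what is moved stays moved. The work goes in short steps, Python scripts to look and compute and a tool call to move; the robot and the scene stay as the last step left them, time stands still between calls to the robot, and variables do not carry over. Pictures are saved under pics/ and viewed, at most 10 in all, crops included, and the job is handed in when it is done.

Besides the shell and the picture viewer there is one more tool, called after ">>>" by a JSON object that holds its "op" and its "data". apply_moves: Moves the arm, as the interface text tells. Its arguments: {"type":"object","properties":{"offset":{"type":"array"},"angular":{"type":"array"},"grip":{"type":"array"}},"required":["offset","angular","grip"]}

```bash
ls; mkdir -p pics; python3 - <<'E'
from workcell import *
import cv2,numpy as np
for n in ["scene","wrist"]:
    p,d=snapshot(n); cv2.imwrite(f"pics/{n}0.png",p[:,:,::-1]); np.save(f"pics/{n}0.npy",d)
    print(n,camera_info(n))
s=observe();print(s)
E
```

```text
pics
scene {'fovy': 52.40567137340539, 'cx': 325.0026115049922, 'cy': 202.64655273221922, 'rvec': array([ 1.91804749, -0.78888743,  0.46644131]), 'tvec': array([-393.6155992 ,  260.82611839,  828.42726201])}
wrist {'fovy': 69.04219751151112, 'cx': 320.10268968188353, 'cy': 198.5215483899799, 'tool_from_camera': array([[-2.39071692e-04, -9.47924302e-01, -3.18495621e-01,
         8.16735724e+01],
       [ 9.99999708e-01,  4.54487700e-06, -7.64154373e-04,
        -5.06978088e-01],
       [ 7.25808024e-04, -3.18495711e-01,  9.47924024e-01,
        -1.28086854e+02],
       [ 0.00000000e+00,  0.00000000e+00,  0.00000000e+00,
         1.00000000e+00]])}
{'clock': 0.1, 'qpos': array([-1.65658973, 26.89376831, -2.78634618, 87.86844457,  1.38259602,
       65.37553236, -4.71340212]), 'joint_velocities': array([ 0.06161684, -0.04227507,  0.06897586, -0.16590661, -0.09313181,
       -0.09346457, -0.0314566 ]), 'joint_torque': array([ 5.33060393e-04, -5.11518788e+01, -4.69155551e-02, -2.38390929e+01,
        1.07741368e-02,  4.46335340e-03,  2.13932526e-05]), 'tcp_pos': array([6.74484717e+02, 3.57936601e-02, 2.44342149e+02]), 'tcp_rot': array([[-1.23036630e-04,  9.99998344e-01, -1.81552009e-03],
       [ 9.99999990e-01,  1.22897672e-04, -7.66500553e-05],
       [-7.64268052e-05, -1.81552950e-03, -9.99998349e-01]]), 'ft_force': array([-1.27111334, -0.26540081,  0.13341168]), 'ft_torque': array([-0.00365037,  0.02771361, -0.01792221]), 'gripper_force': 0.0, 'finger_gap': 0.9970833916791344}
```

View pics/scene0.png

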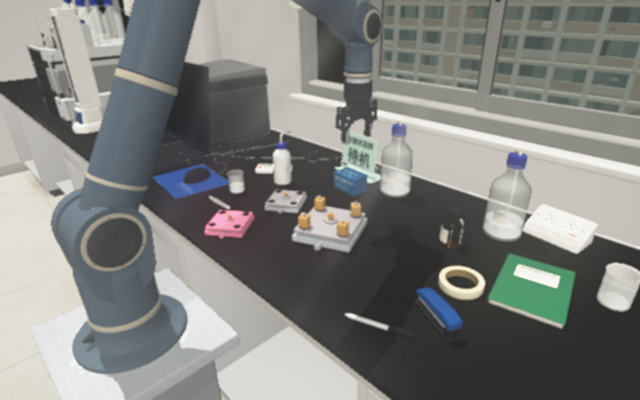

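View pics/wrist0.png

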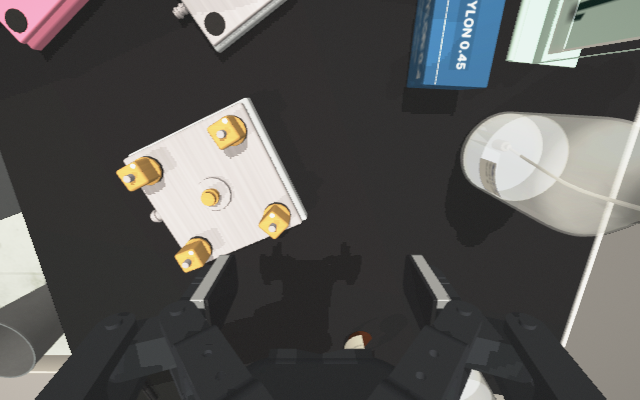

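Wrist view: four-nut grey holder at (210,190), nuts at about (140,173), (227,132), (275,220), (193,255), nipple at (155,215). Candidates are pink (wrist (40,20) / scene (229,222)), the small grey one (235,20) / scene (286,200), and the large grey one with brass nuts (210,190) / scene (330,226). The large grey one is the one meant.

```bash
cat > h.py <<'E'
from workcell import *
import cv2,numpy as np
np.set_printoptions(precision=2,suppress=True)
def cam(s):
    i=camera_info("wrist");T=np.eye(4);T[:3,:3]=s["tcp_rot"];T[:3,3]=s["tcp_pos"]
    f=200/np.tan(np.radians(i["fovy"]/2))
    return T@i["tool_from_camera"],f,i["cx"],i["cy"]
def ray(s,px,z):
    M,f,cx,cy=cam(s);px=np.atleast_2d(np.asarray(px,float))
    d=np.c_[(px[:,0]-cx)/f,(px[:,1]-cy)/f,np.ones(len(px))]@M[:3,:3].T
    return M[:3,3]+d*((z-M[2,3])/d[:,2])[:,None]
def proj(s,P):
    M,f,cx,cy=cam(s);q=(np.atleast_2d(P)-M[:3,3])@M[:3,:3]
    return np.c_[f*q[:,0]/q[:,2]+cx,f*q[:,1]/q[:,2]+cy]
def st():
    s=observe();R=s["tcp_rot"]
    print("t",round(s["clock"],2),"p",s["tcp_pos"],"yaw",np.degrees(np.arctan2(R[1,0],R[0,0])).round(2),"tilt",R[:2,2]*57.3,"j7",s["qpos"][6].round(1),"F",s["ft_force"],"M",s["ft_torque"],"gap",round(float(s["finger_gap"]),3),"g",s["gripper_force"])
    return s
E
python3 - <<'E'
from h import *
s=observe();p=cv2.imread("pics/wrist0.png")
P=ray(s,[(221,134),(273,229),(186,264),(130,179)],86);print(P[:,:2],P[:,:2].mean(0))
for i in range(4):print(np.linalg.norm(P[i]-P[(i+1)%4]))
v=P[0]+P[1]-P[2]-P[3];print(np.degrees(np.arctan2(v[1],v[0])))
cv2.imwrite("pics/crop0.png",cv2.resize(p[80:300,90:330],None,fx=2.6,fy=2.6,interpolation=cv2.INTER_CUBIC))
E
```

```text
[[577.55  51.27]
 [622.7  -49.23]
 [522.48 -92.42]
 [479.94   6.28]] [550.67 -21.02]
110.17492789313985
109.12764072544549
107.4785403221681
107.47900129577964
24.02453363925192
```

View pics/crop0.png

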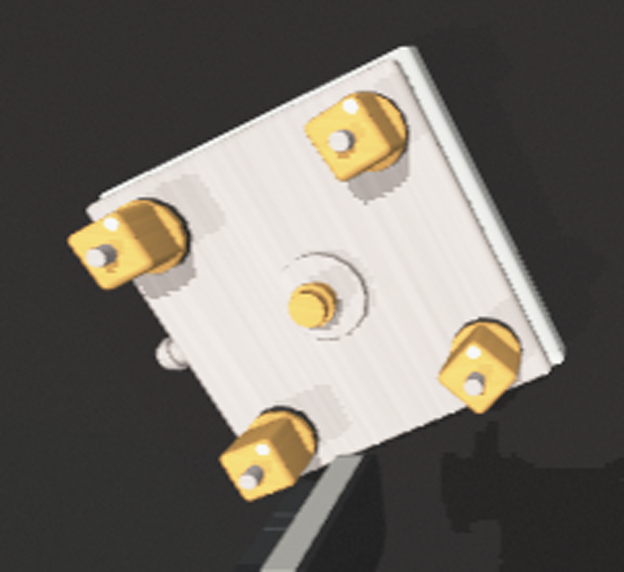

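The crop confirms the large grey holder with four brass nuts. Nut a is at wrist (221,134), b (273,229), c (186,264) and d (130,179), and the nipple on the left gives −x. I'll go above its centre and take a closer look.

>>> {"op": "apply_moves", "data": {"offset": [[-0.5, -3.1, 0.5], [-0.5, -3.1, 0.5], [-0.5, -3.1, 0.5], [-0.6, -3.1, 0.5], [0, 0, 0], [0, 0, 0], [0, 0, 0], [0, 0, 0], [0, 0, 0], [0, 0, 0]], "angular": [[0, 0, 0], [0, 0, 0], [0, 0, 0], [0, 0, 0], [0, 0, -0.18], [0, 0, -0.18], [0, 0, -0.18], [0, 0, -0.18], [0, 0, -0.18], [0, 0, -0.18]], "grip": [60, 60, 60, 60, 60, 60, 60, 60, 60, 60]}}

```text
clock: 1.35
tcp_pos: [550.7, -21.0, 224.9]
tcp_rot: [[-0.885, 0.466, -0.001], [0.466, 0.885, 0.0], [0.001, -0.0, -1.0]]
ft_force: [-0.0, -0.1, 0.4]
finger_gap: 0.601
gripper_force: 0.0
```

>>> {"op": "apply_moves", "data": {"offset": [[0, 0, 0], [0, 0, 0], [0, 0, 0], [0, 0, 0]], "angular": [[0, 0, -0.18], [0, 0, -0.18], [0, 0, 0], [0, 0, 0]], "grip": [60, 60, 60, 60]}}

```text
clock: 1.85
tcp_pos: [550.8, -21.1, 225.1]
tcp_rot: [[-0.991, 0.133, -0.0], [0.133, 0.991, 0.0], [0.0, -0.0, -1.0]]
ft_force: [1.3, -0.4, -0.6]
finger_gap: 0.6
gripper_force: 0.0
```

```bash
python3 - <<'E'
from h import *
s=st();p,d=snapshot("wrist");cv2.imwrite("pics/w1.png",p[:,:,::-1]);np.save("pics/w1.npy",d)
import pickle;pickle.dump(s,open("pics/w1.pkl","wb"))
c=np.array([550.7,-21]);a=np.radians(24.0)
R=np.array([[np.cos(a),-np.sin(a)],[np.sin(a),np.cos(a)]])
for n,x,y in [("a",55,55),("b",55,-55),("c",-55,-55),("d",-55,55)]:
    w=c+R@[x,y];print(n,w,proj(s,[[*w,86]]))
E
```

```text
t 1.85 p [550.85 -21.08 225.1 ] yaw 172.35 tilt [-0.02  0.  ] j7 74.3 F [ 1.26 -0.36 -0.57] M [ 0.01  0.05 -0.01] gap 0.6 g 0.0
a [578.57  51.62] [[397.72 208.85]]
b [623.32 -48.87] [[303.35 260.68]]
c [522.83 -93.62] [[240.21 173.15]]
d [478.08   6.87] [[341.04 109.02]]
```

View pics/w1.png

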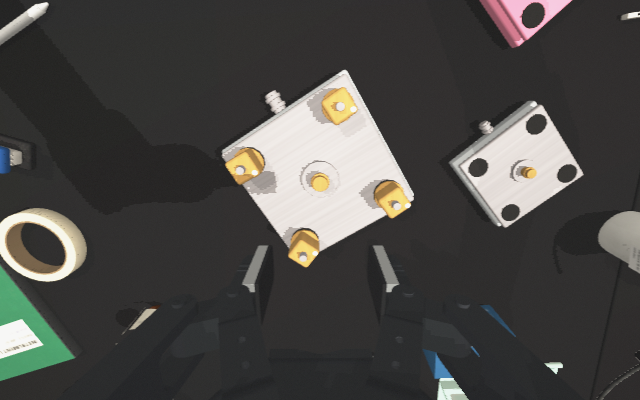

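Close view: stud ends a (396,205), b (303,256), c (240,171), d (341,106). I'll refine the centres using both views, and crop the nuts to read their yaw.

```bash
python3 - <<'E'
from h import *
import pickle
p=cv2.imread("pics/w1.png");s1=pickle.load(open("pics/w1.pkl","rb"))
s0=dict(tcp_pos=np.array([674.48,0.036,244.34]),tcp_rot=np.array([[-1.2e-4,1,-1.8e-3],[1,1.2e-4,-7.7e-5],[-7.6e-5,-1.8e-3,-1]]))
p0=cv2.imread("pics/wrist0.png")
def studs(p,pts,r):
    out=[]
    hsv=cv2.cvtColor(p,cv2.COLOR_BGR2HSV)
    for x,y in pts:
        q=hsv[y-r:y+r+1,x-r:x+r+1].astype(int)
        m=(q[...,1]<95)&(q[...,2]>90)&(q[...,2]<235)
        n,l,stt,cc=cv2.connectedComponentsWithStats(m.astype(np.uint8))
        k=min(range(1,n),key=lambda k:np.hypot(*(cc[k]-r))-0.05*min(stt[k,4],40))
        out.append([x-r+cc[k][0],y-r+cc[k][1],stt[k,4]])
    return np.array(out)
a0=studs(p0,[(221,134),(273,228),(186,263),(128,179)],5)
a1=studs(p,[(396,205),(303,256),(240,171),(341,106)],5)
print(a0,a1)
loc=np.array([[55,55],[55,-55],[-55,-55],[-55,55]])
A=[];B=[]
for s,a in((s0,a0),(s1,a1)):
    P=ray(s,a[:,:2],86)[:,:2];c=P.mean(0);v=(loc[:,0]+1j*loc[:,1]);w=(P-c)@[1,1j]
    k=(w*v.conj()).sum()/(abs(v)**2).sum();print("c",c,"yaw",np.degrees(np.angle(k)),"scale",abs(k))
    A.append(np.c_[np.eye(2),s["tcp_rot"][:2,:2]]);B.append(c)
x=np.linalg.lstsq(np.vstack(A),np.hstack(B),rcond=None)[0];print("centre",x[:2],"bias tool",x[2:])
t=[cv2.resize(p[int(v)-22:int(v)+23,int(u)-22:int(u)+23],(360,270 if 0 else 360),interpolation=cv2.INTER_CUBIC)[30:330] for u,v,_ in a1]
cv2.imwrite("pics/nuts.png",np.vstack([np.hstack(t[:2]),np.hstack(t[2:])]))
E
```

```text
[[223.13 133.19  31.  ]
 [272.91 226.12  33.  ]
 [187.33 262.05  39.  ]
 [130.17 177.4   47.  ]] [[394.38 203.24  29.  ]
 [303.   254.89  38.  ]
 [241.34 169.13  38.  ]
 [337.71 105.47  17.  ]]
c [552.25 -17.94] yaw 23.991791464725868 scale 0.9778772004345606
c [545.69 -21.73] yaw 24.479920471455042 scale 0.9684243411960859
centre [551.14 -23.58] bias tool [5.65 1.11]
```

View pics/nuts.png

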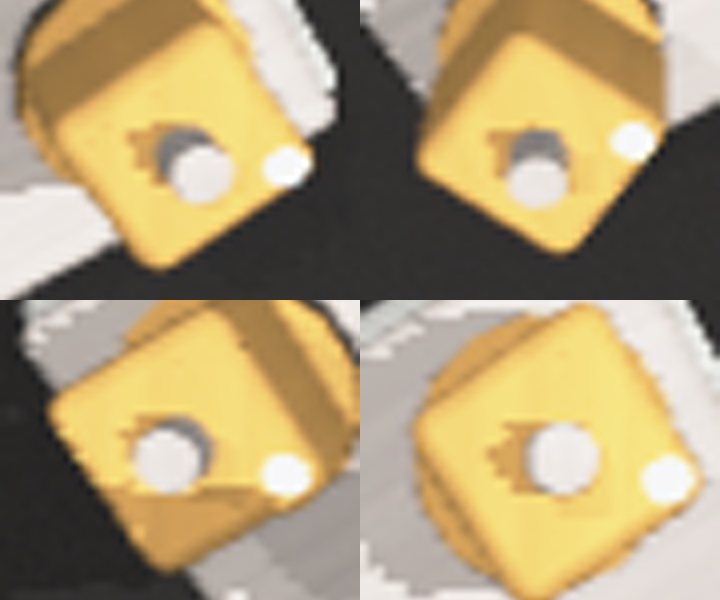

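Nut tops and stud ends are clear. In tile pixels the stud ends are a (202,173), b (538,182), c (168,460), d (562,458); I'll use these with the four top-face corners of each nut.

```bash
python3 - <<'E'
from h import *
import pickle
s1=pickle.load(open("pics/w1.pkl","rb"))
o=np.array([[394,203],[303,254],[241,169],[337,105]])-22
T=lambda i,q:o[i]+(np.atleast_2d(q)+[.5,30.5])/8-.5
st_=[(202,173),(178,182),(168,160),(202,158)]
co=[[(60,128),(210,30),(310,162),(160,268)],[(62,160),(155,35),(298,135),(200,252)],[(52,112),(210,12),(325,175),(168,272)],[(58,130),(238,5),(340,185),(172,298)]]
loc=np.array([55+55j,55-55j,-55-55j,-55+55j])
P=np.array([ray(s1,T(i,st_[i]),86)[0,:2] for i in range(4)]);c=P.mean(0)
k=(((P-c)@[1,1j])*loc.conj()).sum()/(abs(loc)**2).sum();print(c,np.degrees(np.angle(k)),abs(k))
C=[]
for i in range(4):
    q=ray(s1,T(i,co[i]),77.7)[:,:2];C.append(q.mean(0));e=(np.roll(q,-1,0)-q)@[1,1j]
    y=np.degrees(np.angle((e/abs(e))**4))/4;m=np.degrees(np.angle((((e/abs(e))**4).sum())))/4
    print("abcd"[i],P[i],q.mean(0),abs(e),y,"yaw",m)
print(np.mean(C,0))
E
```

```text
[547.79 -21.4 ] 24.110089814607004 0.9949579908158591
a [575.41  50.89] [575.08  50.84] [21.83 22.29 22.84 23.52] [28.19 31.41 31.36 28.85] yaw 29.95165168963681
b [620.19 -48.96] [619.58 -49.23] [22.51 23.82 22.26 23.03] [-42.42  44.11 -44.45  44.65] yaw -44.529519944240455
c [520.07 -93.62] [520.06 -93.27] [23.32 23.3  23.52 23.38] [23.39 24.25 23.59 23.75] yaw 23.743470264201807
d [475.48   6.08] [475.46   6.62] [23.85 22.55 22.55 22.57] [25.77 24.67 25.78 27.96] yaw 26.04383207303113
[547.55 -21.26]
```

>>> {"op": "apply_moves", "data": {"offset": [[-0.83, 3.69, 0], [-0.84, 3.69, 0], [0, 0, 2.0], [0, 0, 2.5], [0, 0, 2.5], [0, 0, 2.5], [0, 0, 0], [0, 0, 0]], "angular": [[0, 0, 0], [0, 0, 0], [0, 0, -0.164], [0, 0, -0.164], [0, 0, -0.164], [0, 0, -0.164], [0, 0, 0], [0, 0, 0]], "grip": [60, 60, 60, 60, 60, 60, 60, 60]}}

```text
clock: 2.9
tcp_pos: [577.8, 50.2, 131.2]
tcp_rot: [[-0.867, -0.499, 0.001], [-0.499, 0.867, 0.0], [-0.001, -0.001, -1.0]]
ft_force: [0.5, 0.6, -0.2]
finger_gap: 0.601
gripper_force: 0.0
```

```bash
cat >> h.py <<'E'
def look(name):
    s=st();p,d=snapshot("wrist");p=p[:,:,::-1].copy();cv2.imwrite(f"pics/{name}.png",p)
    import pickle;pickle.dump(s,open(f"pics/{name}.pkl","wb"));return s,p
E
python3 - <<'E'
from h import *
s,p=look("w2");print(proj(s,[[577.2,49.8,86],[577.2,49.8,77.7]]))
cv2.imwrite("pics/w2c.png",cv2.resize(p[130:330,200:440],None,fx=3,fy=3,interpolation=cv2.INTER_CUBIC))
E
```

```text
t 2.9 p [577.83  50.2  131.17] yaw -150.08 tilt [0.08 0.01] j7 97.3 F [ 0.53  0.61 -0.19] M [-0.   -0.03 -0.04] gap 0.601 g 0.0
[[320.04 232.8 ]
 [320.04 227.55]]
```

View pics/w2c.png

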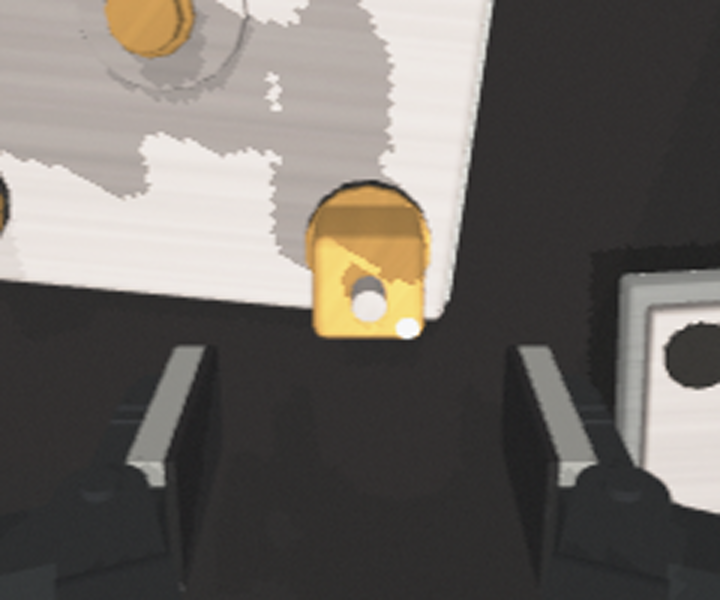

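Nut a is square to the jaws, with its stud end at image (323.0,231.0). The finger midline is at about column 320.7, so the nut sits slightly to the right.

```bash
python3 - <<'E'
from h import *
import pickle
s1=pickle.load(open("pics/w1.pkl","rb"));s2=pickle.load(open("pics/w2.pkl","rb"))
s0=dict(tcp_pos=np.array([674.48,0.036,244.34]),tcp_rot=np.array([[-1.2e-4,1,-1.8e-3],[1,1.2e-4,-7.7e-5],[-7.6e-5,-1.8e-3,-1]]))
c0=np.array([(341,140),(475,384),(250,478),(97,256)])/2.6+[90,80]-.3
P0=ray(s0,c0,86)[:,:2];P1=np.array([[575.41,50.89],[620.19,-48.96],[520.07,-93.62],[475.48,6.08]])
P2=ray(s2,[[370/3+200-.3,304/3+130-.3]],86)[:,:2]
print(P0,P0.mean(0),P1.mean(0),P2)
v=np.exp(1j*np.radians(24.1))*np.array([55+55j]);off=np.array([v[0].real,v[0].imag])
A=[];B=[]
for s,c,w in((s0,P0.mean(0),1),(s1,P1.mean(0),1),(s2,P2[0]-off,1.5)):
    A.append(w*np.c_[np.eye(2),s["tcp_rot"][:2,:2]]);B.append(w*c)
A=np.vstack(A);B=np.hstack(B);x=np.linalg.lstsq(A,B,rcond=None)[0];print(x,"a:",x[:2]+off,"res",A@x-B)
d=x[:2]+off-s2["tcp_pos"][:2];print("move tool",s2["tcp_rot"][:2,:2].T@d)
E
```

```text
[[578.34  52.74]
 [622.99 -46.27]
 [523.36 -90.66]
 [478.1    8.26]] [550.7  -18.98] [547.79 -21.4 ] [[575.13  50.86]]
[549.83 -21.53   2.28   0.69] a: [577.58  51.13] res [-0.18 -0.27 -0.12  0.86  0.2  -0.39]
move tool [-0.25  0.94]
```

>>> {"op": "apply_moves", "data": {"offset": [[-0.03, 0.11, 2.0], [0, 0, 2.1], [0, 0, 2.1], [0, 0, 0], [0, 0, 0], [0, 0, 0], [0, 0, 0], [0, 0, 0]], "angular": [[0, 0, 0], [0, 0, 0], [0, 0, 0], [0, 0, 0], [0, 0, 0], [0, 0, 0], [0, 0, 0], [0, 0, 0]], "grip": [60, 60, 60, 40, 40, 20, 20, 20]}}

```text
clock: 3.95
tcp_pos: [577.9, 51.7, 69.9]
tcp_rot: [[-0.865, -0.501, 0.003], [-0.501, 0.865, 0.001], [-0.003, -0.001, -1.0]]
ft_force: [-0.6, 0.7, 6.0]
finger_gap: 0.292
gripper_force: 60.2
```

```bash
cat >> h.py <<'E'
def t():
    s=st();R=s["tcp_rot"];print("F tool",R.T@s["ft_force"],"M tool",R.T@s["ft_torque"])
E
python3 -c "from h import *;t()"
```

```text
t 3.95 p [577.88  51.69  69.9 ] yaw -149.91 tilt [0.15 0.03] j7 94.8 F [-0.61  0.69  5.98] M [ 0.09  0.3  -0.03] gap 0.292 g 60.24233400821686
F tool [ 0.17  0.9  -5.98] M tool [-0.23  0.22  0.03]
```

>>> {"op": "apply_moves", "data": {"offset": [[0, 0, 0.01], [0, 0, 0.01], [0, 0, 0.01], [0, 0, 0.01], [0, 0, 0.01], [0, 0, 0]], "angular": [[0, 0, 0.16], [0, 0, 0.16], [0, 0, 0.16], [0, 0, 0.16], [0, 0, 0.16], [0, 0, 0]], "grip": [20, 20, 20, 20, 20, 20]}}

```text
clock: 4.7
tcp_pos: [577.9, 51.1, 69.4]
tcp_rot: [[-0.962, 0.272, 0.003], [0.272, 0.962, -0.001], [-0.003, 0.0, -1.0]]
ft_force: [-0.5, -0.5, 7.0]
finger_gap: 0.292
gripper_force: 60.4
```

```bash
python3 -c "from h import *;t()"
```

```text
t 4.7 p [577.89  51.08  69.42] yaw 164.24 tilt [ 0.15 -0.04] j7 56.9 F [-0.47 -0.49  7.04] M [-0.21  0.32  0.11] gap 0.292 g 60.42261600494385
F tool [ 0.3  -0.6  -7.04] M tool [ 0.29  0.25 -0.11]
```

>>> {"op": "apply_moves", "data": {"offset": [[0, 0, 0.01], [0, 0, 0.01], [0, 0, 0.01], [0, 0, 0.01], [0, 0, 0.01], [0, 0, 0.01], [0, 0, 0.01], [0, 0, 0]], "angular": [[0, 0, 0.16], [0, 0, 0.16], [0, 0, 0.16], [0, 0, 0.16], [0, 0, 0.16], [0, 0, 0.16], [0, 0, 0.16], [0, 0, 0]], "grip": [20, 20, 20, 20, 20, 20, 20, 20]}}

```text
clock: 5.7
tcp_pos: [577.2, 50.6, 68.6]
tcp_rot: [[-0.175, 0.985, 0.001], [0.985, 0.175, -0.001], [-0.001, 0.001, -1.0]]
ft_force: [-2.0, -1.0, 8.3]
finger_gap: 0.288
gripper_force: 60.6
```

```bash
python3 -c "from h import *;t()"
```

```text
t 5.7 p [577.23  50.55  68.65] yaw 100.06 tilt [ 0.05 -0.05] j7 4.4 F [-1.99 -1.03  8.27] M [-0.39  0.66  0.15] gap 0.288 g 60.622445940971375
F tool [-0.67 -2.13 -8.28] M tool [ 0.72 -0.27 -0.15]
```

>>> {"op": "apply_moves", "data": {"offset": [[0, 0, 0.01], [0, 0, 0.01], [0, 0, 0.01], [0, 0, 0]], "angular": [[0, 0, 0.1], [0, 0, 0.1], [0, 0, 0.1], [0, 0, 0]], "grip": [20, 20, 20, 20]}}

```text
clock: 6.2
tcp_pos: [577.0, 50.6, 68.4]
tcp_rot: [[0.124, 0.992, 0.0], [0.992, -0.124, -0.001], [-0.0, 0.0, -1.0]]
ft_force: [-3.2, -1.9, 9.3]
finger_gap: 0.293
gripper_force: 60.8
```

```bash
python3 -c "from h import *;t()"
```

```text
t 6.2 p [577.02  50.56  68.43] yaw 82.89 tilt [ 0.02 -0.03] j7 -9.5 F [-3.23 -1.87  9.29] M [-0.36  0.79  0.11] gap 0.293 g 60.77349543571472
F tool [-2.26 -2.97 -9.29] M tool [ 0.73 -0.45 -0.11]
```

>>> {"op": "apply_moves", "data": {"offset": [[0, 0, 0], [0, 0, 0], [0, 0, 0.01], [0, 0, 0]], "angular": [[0, 0, 0.05], [0, 0, 0.05], [0, 0, 0.05], [0, 0, 0]], "grip": [20, 20, 20, 20]}}

```text
clock: 6.7
tcp_pos: [576.9, 50.6, 68.3]
tcp_rot: [[0.271, 0.963, 0.0], [0.963, -0.271, -0.0], [-0.0, 0.0, -1.0]]
ft_force: [-2.3, -0.8, 9.6]
finger_gap: 0.291
gripper_force: 60.8
```

```bash
python3 -c "from h import *;t()"
```

```text
t 6.7 p [576.91  50.56  68.31] yaw 74.3 tilt [ 0.01 -0.02] j7 -16.5 F [-2.26 -0.84  9.63] M [-0.37  0.82  0.07] gap 0.291 g 60.80539584159851
F tool [-1.43 -1.94 -9.63] M tool [ 0.69 -0.58 -0.07]
```

>>> {"op": "apply_moves", "data": {"offset": [[0, 0, 0], [0, 0, 0], [0, 0, 0.01], [0, 0, 0]], "angular": [[0, 0, 0.05], [0, 0, 0.05], [0, 0, 0.05], [0, 0, 0]], "grip": [20, 20, 20, 20]}}

```text
clock: 7.2
tcp_pos: [576.8, 50.6, 68.2]
tcp_rot: [[0.411, 0.911, -0.0], [0.911, -0.411, -0.0], [-0.0, -0.0, -1.0]]
ft_force: [-3.6, -0.9, 9.3]
finger_gap: 0.289
gripper_force: 60.8
```

```bash
python3 -c "from h import *;t()"
```

```text
t 7.2 p [576.8   50.61  68.2 ] yaw 65.71 tilt [-0.01 -0.01] j7 -23.4 F [-3.57 -0.89  9.32] M [-0.33  0.94  0.19] gap 0.289 g 60.84897816181183
F tool [-2.28 -2.88 -9.32] M tool [ 0.72 -0.69 -0.19]
```

```bash
cat >> h.py <<'E'
def tq():
    m=[];j=[];F=[]
    for i in range(4):
        s=observe();R=s["tcp_rot"];m.append((R.T@s["ft_torque"])[2]);j.append(s["joint_torque"][6]);F.append(R.T@s["ft_force"]);snapshot("wrist")
    print("t",round(s["clock"],2),"yaw",np.degrees(np.arctan2(R[1,0],R[0,0])).round(2),"Mz",np.array(m),"mean %.3f"%np.mean(m),"j7",np.array(j),"F",np.mean(F,0),"p",s["tcp_pos"],"j7pos",s["qpos"][6].round(1),"gap",s["finger_gap"])
E
python3 -c "from h import *;tq()"
```

```text
t 7.35 yaw 65.73 Mz [-0.19 -0.16 -0.12 -0.17] mean -0.160 j7 [-0.2  -0.15 -0.14 -0.14] F [-2.12 -2.85 -9.9 ] p [576.8   50.59  68.2 ] j7pos -23.4 gap 0.2930423055658365
```

>>> {"op": "apply_moves", "data": {"offset": [[0, 0, 0], [0, 0, 0], [0, 0, 0.01], [0, 0, 0]], "angular": [[0, 0, 0.05], [0, 0, 0.05], [0, 0, 0.05], [0, 0, 0]], "grip": [20, 20, 20, 20]}}

```text
clock: 7.9
tcp_pos: [576.7, 50.7, 68.1]
tcp_rot: [[0.543, 0.84, -0.0], [0.84, -0.543, 0.0], [-0.0, -0.0, -1.0]]
ft_force: [-3.7, -1.9, 9.6]
finger_gap: 0.291
gripper_force: 60.9
```

```bash
python3 -c "from h import *;tq()"
```

```text
t 8.05 yaw 57.14 Mz [-0.16 -0.16 -0.16 -0.15] mean -0.158 j7 [-0.2  -0.15 -0.14 -0.14] F [ -3.19  -2.46 -10.03] p [576.71  50.7   68.1 ] j7pos -30.3 gap 0.2933664950345733
```

>>> {"op": "apply_moves", "data": {"offset": [[0, 0, 0], [0, 0, 0], [0, 0, 0.01], [0, 0, 0]], "angular": [[0, 0, 0.05], [0, 0, 0.05], [0, 0, 0.05], [0, 0, 0]], "grip": [20, 20, 20, 20]}}

```text
clock: 8.6
tcp_pos: [576.6, 50.8, 68.0]
tcp_rot: [[0.662, 0.749, -0.001], [0.749, -0.662, 0.0], [-0.0, -0.001, -1.0]]
ft_force: [-4.6, -1.0, 10.6]
finger_gap: 0.291
gripper_force: 60.9
```

```bash
python3 -c "from h import *;tq()"
```

```text
t 8.75 yaw 48.54 Mz [-0.13 -0.15 -0.17 -0.12] mean -0.141 j7 [-0.2  -0.15 -0.14 -0.14] F [ -3.68  -2.21 -10.61] p [576.67  50.76  68.02] j7pos -37.2 gap 0.2903739902331733
```

>>> {"op": "apply_moves", "data": {"offset": [[0, 0, 0], [0, 0, 0], [0, 0, 0.01], [0, 0, 0]], "angular": [[0, 0, 0.05], [0, 0, 0.05], [0, 0, 0.05], [0, 0, 0]], "grip": [20, 20, 20, 20]}}

```text
clock: 9.3
tcp_pos: [576.6, 50.9, 67.9]
tcp_rot: [[0.766, 0.643, -0.001], [0.643, -0.766, 0.0], [-0.0, -0.001, -1.0]]
ft_force: [-5.2, -0.7, 11.3]
finger_gap: 0.292
gripper_force: 61.1
```

```bash
python3 -c "from h import *;tq()"
```

```text
t 9.45 yaw 40.0 Mz [-0.38 -0.31 -0.32 -0.33] mean -0.334 j7 [-0.38 -0.33 -0.32 -0.32] F [ -3.69  -2.17 -10.97] p [576.63  50.86  67.94] j7pos -44.0 gap 0.2909776966465123
```

>>> {"op": "apply_moves", "data": {"offset": [[0, 0, 0], [0, 0, 0], [0, 0, 0]], "angular": [[0, 0, 0.03], [0, 0, 0.03], [0, 0, 0]], "grip": [20, 20, 20]}}

```text
clock: 9.88
tcp_pos: [576.6, 50.9, 67.9]
tcp_rot: [[0.803, 0.596, -0.001], [0.596, -0.803, 0.0], [-0.0, -0.001, -1.0]]
ft_force: [-4.3, -0.7, 10.1]
finger_gap: 0.29
gripper_force: 61.1
```

```bash
python3 -c "from h import *;tq()"
```

```text
t 10.03 yaw 36.6 Mz [-0.45 -0.42 -0.45 -0.4 ] mean -0.431 j7 [-0.46 -0.43 -0.42 -0.42] F [ -4.27  -1.71 -10.91] p [576.56  50.92  67.94] j7pos -46.8 gap 0.29175438612969923
```

>>> {"op": "apply_moves", "data": {"offset": [[0, 0, 0], [0, 0, 0], [0, 0, 0], [0, 0, -2], [0, 0, -2.1], [0, 0, -2.1], [0, 0, 0]], "angular": [[0, 0, 0], [0, 0, 0], [0, 0, 0], [0, 0, 0], [0, 0, 0], [0, 0, 0], [0, 0, 0]], "grip": [60, 60, 60, 60, 60, 60, 60]}}

```text
clock: 10.95
tcp_pos: [578.0, 51.2, 129.6]
tcp_rot: [[0.804, 0.595, 0.003], [0.595, -0.804, 0.001], [0.003, 0.001, -1.0]]
ft_force: [-0.2, -0.5, -0.3]
finger_gap: 0.599
gripper_force: 0.0
```

```bash
python3 - <<'E'
from h import *
s,p=look("w3")
cv2.imwrite("pics/w3c.png",cv2.resize(p[130:330,200:440],None,fx=3,fy=3,interpolation=cv2.INTER_CUBIC))
E
```

```text
t 10.95 p [578.01  51.24 129.56] yaw 36.49 tilt [0.19 0.04] j7 -49.2 F [-0.21 -0.51 -0.35] M [-0.02  0.01  0.02] gap 0.599 g 0.0
```

View pics/w3c.png

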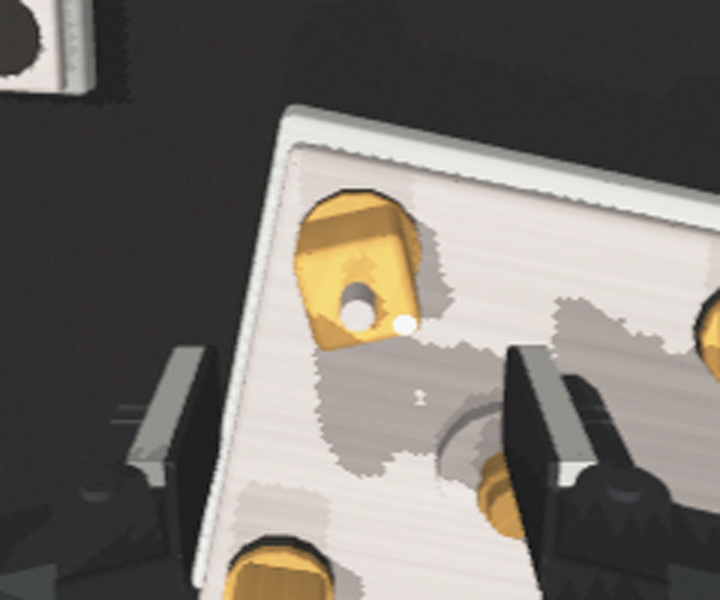

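Nut a was brought to 0.43 N m and released. It shows about 13° of counter-clockwise yaw against the jaws in the crop, so I'll measure that properly.

```bash
python3 - <<'E'
from h import *
import pickle
s2=pickle.load(open("pics/w2.pkl","rb"));s3=pickle.load(open("pics/w3.pkl","rb"))
f=lambda q:np.array(q)/3+[200,130]-.33
for s,q,z,sd in((s2,[(316,238),(422,238),(424,337),(318,337)],77.7,(370,304)),(s3,[(300,253),(400,233),(418,328),(320,350)],76,(358,314))):
    P=ray(s,f(q),z)[:,:2];e=(np.roll(P,-1,0)-P)@[1,1j];print(abs(e),np.degrees(np.angle((e/abs(e))**4))/4,np.degrees(np.angle(((e/abs(e))**4).sum()))/4, "stud",ray(s,f([sd]),86)[0,:2])
E
```

```text
[23.56 24.49 24.52 24.47] [29.94 32.27 29.94 30.04] 30.545714292288174 stud [576.44  51.38]
[22.81 23.75 23.37 24.56] [-41.48 -42.66 -39.54 -43.88] -41.893253495718305 stud [576.86  51.39]
```

>>> {"op": "apply_moves", "data": {"offset": [[-0.07, -0.05, 0], [0, 0, 2.0], [0, 0, 2.1], [0, 0, 2.1], [0, 0, 0], [0, 0, 0], [0, 0, 0], [0, 0, 0]], "angular": [[0, 0, -0.1], [0, 0, -0.1], [0, 0, 0], [0, 0, 0], [0, 0, 0], [0, 0, 0], [0, 0, 0], [0, 0, 0]], "grip": [60, 60, 60, 60, 40, 20, 20, 20]}}

```text
clock: 12.0
tcp_pos: [575.5, 50.5, 65.8]
tcp_rot: [[0.67, 0.742, -0.001], [0.742, -0.67, -0.001], [-0.001, -0.0, -1.0]]
ft_force: [1.5, -2.5, -9.8]
finger_gap: 0.292
gripper_force: 59.1
```

```bash
python3 -c "from h import *;tq()"
```

```text
t 12.15 yaw 47.93 Mz [-0.05 -0.07 -0.05 -0.04] mean -0.050 j7 [-0.03 -0.03 -0.03 -0.03] F [-1.33  2.18 10.76] p [575.48  50.63  65.88] j7pos -37.3 gap 0.2914100517874604
```

>>> {"op": "apply_moves", "data": {"offset": [[0, 0, 0], [0, 0, 0]], "angular": [[0, 0, 0.05], [0, 0, 0]], "grip": [20, 20]}}

```text
clock: 12.45
tcp_pos: [575.5, 50.8, 65.9]
tcp_rot: [[0.706, 0.709, -0.001], [0.709, -0.706, -0.001], [-0.001, -0.0, -1.0]]
ft_force: [0.6, -2.7, -12.1]
finger_gap: 0.289
gripper_force: 59.3
```

```bash
python3 -c "from h import *;tq()"
```

```text
t 12.6 yaw 45.11 Mz [-0.08 -0.08 -0.15 -0.13] mean -0.108 j7 [-0.19 -0.13 -0.12 -0.11] F [-1.66  2.81 12.37] p [575.51  50.79  65.96] j7pos -39.5 gap 0.2967592034785297
```

>>> {"op": "apply_moves", "data": {"offset": [[0, 0, 0], [0, 0, 0]], "angular": [[0, 0, 0.04], [0, 0, 0]], "grip": [20, 20]}}

```text
clock: 12.9
tcp_pos: [575.6, 50.9, 66.0]
tcp_rot: [[0.734, 0.679, -0.001], [0.679, -0.734, -0.0], [-0.001, -0.0, -1.0]]
ft_force: [0.3, -3.7, -13.9]
finger_gap: 0.292
gripper_force: 59.3
```

```bash
python3 -c "from h import *;tq()"
```

```text
t 13.05 yaw 42.8 Mz [-0.17 -0.2  -0.15 -0.18] mean -0.175 j7 [-0.26 -0.21 -0.19 -0.19] F [-2.79  2.21 14.48] p [575.59  50.91  66.03] j7pos -41.4 gap 0.2909209708501018
```

>>> {"op": "apply_moves", "data": {"offset": [[0, 0, 0], [0, 0, 0]], "angular": [[0, 0, 0.04], [0, 0, 0]], "grip": [20, 20]}}

```text
clock: 13.35
tcp_pos: [575.6, 51.0, 66.1]
tcp_rot: [[0.761, 0.649, -0.001], [0.649, -0.761, -0.0], [-0.001, -0.0, -1.0]]
ft_force: [-0.4, -4.3, -16.0]
finger_gap: 0.292
gripper_force: 59.4
```

```bash
python3 -c "from h import *;tq()"
```

```text
t 13.5 yaw 40.51 Mz [-0.27 -0.24 -0.21 -0.28] mean -0.251 j7 [-0.33 -0.28 -0.27 -0.26] F [-3.27  3.15 15.95] p [575.65  51.03  66.1 ] j7pos -43.2 gap 0.2929589059103402
```

>>> {"op": "apply_moves", "data": {"offset": [[0, 0, 0], [0, 0, 0], [0, 0, 0], [0, 0, 0], [0, 0, 0]], "angular": [[0, 0, 0.03], [0, 0, 0.03], [0, 0, 0.03], [0, 0, 0.03], [0, 0, 0]], "grip": [20, 20, 20, 20, 20]}}

```text
clock: 14.18
tcp_pos: [575.7, 51.2, 66.1]
tcp_rot: [[0.833, 0.554, -0.001], [0.554, -0.833, -0.0], [-0.001, -0.0, -1.0]]
ft_force: [-1.4, -5.0, -17.2]
finger_gap: 0.29
gripper_force: 60.0
```

```bash
python3 -c "from h import *;tq()"
```

```text
t 14.32 yaw 33.64 Mz [-0.51 -0.43 -0.52 -0.5 ] mean -0.489 j7 [-0.53 -0.49 -0.48 -0.48] F [-4.19  3.08 17.13] p [575.73  51.19  66.15] j7pos -48.7 gap 0.2949396548002986
```

>>> {"op": "apply_moves", "data": {"offset": [[0, 0, 0], [0, 0, 0], [0, 0, 0], [0, 0, 0]], "angular": [[0, 0, -0.04], [0, 0, -0.04], [0, 0, -0.04], [0, 0, 0]], "grip": [20, 20, 20, 20]}}

```text
clock: 14.88
tcp_pos: [575.8, 51.0, 66.2]
tcp_rot: [[0.761, 0.649, -0.0], [0.649, -0.761, 0.0], [-0.0, -0.0, -1.0]]
ft_force: [-2.1, -4.4, -18.3]
finger_gap: 0.295
gripper_force: 59.6
```

```bash
python3 -c "from h import *;tq()"
```

```text
t 15.03 yaw 40.48 Mz [-0.26 -0.26 -0.23 -0.28] mean -0.257 j7 [-0.19 -0.24 -0.26 -0.26] F [-4.33  1.94 18.52] p [575.86  51.05  66.21] j7pos -43.2 gap 0.2927460726729559
```

>>> {"op": "apply_moves", "data": {"offset": [[0, 0, 0], [0, 0, 0], [0, 0, -2], [0, 0, -2.1], [0, 0, -2.1], [0, 0, 0], [0, 0, 0], [0, 0, 0], [0, 0, 0], [0, 0, 0]], "angular": [[0, 0, 0], [0, 0, 0], [0, 0, 0], [0, 0, 0], [0, 0, -0.17], [0, 0, -0.18], [0, 0, -0.18], [0, 0, -0.18], [0, 0, -0.18], [0, 0, -0.18]], "grip": [60, 60, 60, 60, 60, 60, 60, 60, 60, 60]}}

```text
clock: 16.32
tcp_pos: [578.7, 52.2, 131.1]
tcp_rot: [[-0.21, 0.978, 0.007], [0.978, 0.21, 0.002], [0.001, 0.007, -1.0]]
ft_force: [-0.7, -1.1, -0.0]
finger_gap: 0.602
gripper_force: 0.0
```

>>> {"op": "apply_moves", "data": {"offset": [[0, 0, 0], [0, 0, 0], [0, 0, 0], [0, 0, 0], [0, 0, 0], [0, 0, 0], [0, 0, 0], [0, 0, 0], [0, 0, 0], [0, 0, 0]], "angular": [[0, 0, -0.18], [0, 0, -0.18], [0, 0, -0.18], [0, 0, -0.18], [0, 0, -0.18], [0, 0, -0.18], [0, 0, -0.18], [0, 0, -0.18], [0, 0, -0.18], [0, 0, -0.15]], "grip": [60, 60, 60, 60, 60, 60, 60, 60, 60, 60]}}

```text
clock: 17.58
tcp_pos: [578.6, 51.9, 131.0]
tcp_rot: [[-0.918, -0.398, 0.006], [-0.398, 0.918, 0.002], [-0.007, -0.001, -1.0]]
ft_force: [-0.3, -0.2, 0.4]
finger_gap: 0.599
gripper_force: 0.0
```

```bash
cat >> h.py <<'E'
def go(x,y,yaw):
    s=st();R=s["tcp_rot"];d=np.array([x,y])-s["tcp_pos"][:2];a=np.degrees(np.arctan2(R[1,0],R[0,0]))
    print("cm in tool",R[:2,:2].T@d/10,"rz",np.radians((a-yaw+180)%360-180),"dz to 69 cm",(s["tcp_pos"][2]-69)/10)
E
python3 -c "from h import *;go(521.7,-93.7,203.7)"
```

```text
t 17.57 p [578.61  51.85 131.03] yaw -156.57 tilt [0.37 0.09] j7 95.7 F [-0.29 -0.19  0.38] M [-0.03 -0.06 -0.  ] gap 0.599 g 0.0
cm in tool [ 11.01 -11.09] rz -0.004667527852194664 dz to 69 cm 6.203340756339787
```

>>> {"op": "apply_moves", "data": {"offset": [[3.67, -3.7, 0], [3.67, -3.7, 0], [3.67, -3.69, 0], [0, 0, 0], [0, 0, 0], [0, 0, 0]], "angular": [[0, 0, 0], [0, 0, 0], [0, 0, 0], [0, 0, 0], [0, 0, 0], [0, 0, 0]], "grip": [60, 60, 60, 60, 60, 60]}}

```text
clock: 18.32
tcp_pos: [520.1, -92.4, 129.3]
tcp_rot: [[-0.918, -0.396, 0.003], [-0.396, 0.918, 0.001], [-0.003, -0.0, -1.0]]
ft_force: [0.1, 0.2, -0.4]
finger_gap: 0.6
gripper_force: 0.0
```

```bash
python3 - <<'E'
from h import *
go(521.7,-93.7,203.7);s,p=look("w4");print(proj(s,[[521.7,-93.7,86]]))
cv2.imwrite("pics/w4c.png",cv2.resize(p[130:330,200:440],None,fx=3,fy=3,interpolation=cv2.INTER_CUBIC))
E
```

```text
t 18.32 p [520.1  -92.44 129.27] yaw -156.64 tilt [0.16 0.04] j7 111.5 F [ 0.11  0.16 -0.4 ] M [-0.03 -0.02  0.05] gap 0.6 g 0.0
cm in tool [-0.1  -0.18] rz -0.005941897861697745 dz to 69 cm 6.027091330351126
t 18.32 p [520.1  -92.44 129.27] yaw -156.64 tilt [0.16 0.04] j7 111.5 F [ 0.11  0.16 -0.4 ] M [-0.03 -0.02  0.05] gap 0.6 g 0.0
[[317.46 236.37]]
```

View pics/w4c.png

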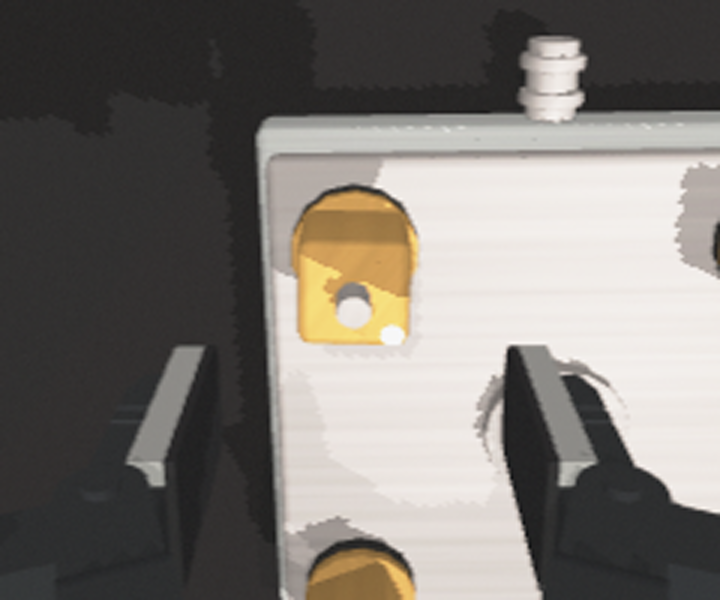

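Nut c is square to the jaws with its stud end at image (317.3,233.7), about 2.2 mm left of the jaw midline. I'll correct for that, descend and grip.

>>> {"op": "apply_moves", "data": {"offset": [[-0.09, -0.21, 2.0], [0, 0, 2.0], [0, 0, 2.0], [0, 0, 0], [0, 0, 0], [0, 0, 0]], "angular": [[0, 0, 0], [0, 0, 0], [0, 0, 0], [0, 0, 0], [0, 0, 0], [0, 0, 0]], "grip": [60, 60, 60, 60, 60, 60]}}

```text
clock: 19.12
tcp_pos: [521.0, -95.6, 69.2]
tcp_rot: [[-0.919, -0.395, 0.002], [-0.395, 0.919, -0.0], [-0.002, -0.001, -1.0]]
ft_force: [0.5, 0.7, 0.0]
finger_gap: 0.604
gripper_force: 0.0
```

```bash
python3 -c "from h import *;go(521.9,-94.0,203.7)"
```

```text
t 19.12 p [521.03 -95.56  69.23] yaw -156.76 tilt [ 0.11 -0.01] j7 109.7 F [0.51 0.66 0.04] M [-0.02  0.01 -0.01] gap 0.604 g 0.0
cm in tool [-0.14  0.11] rz -0.008098169163713259 dz to 69 cm 0.02260056810963391
```

>>> {"op": "apply_moves", "data": {"offset": [[-0.14, 0.11, 0], [0, 0, 0], [0, 0, 0]], "angular": [[0, 0, 0], [0, 0, 0], [0, 0, 0]], "grip": [60, 60, 45]}}

```text
clock: 19.5
tcp_pos: [521.2, -94.2, 68.5]
tcp_rot: [[-0.919, -0.394, 0.0], [-0.394, 0.919, -0.0], [-0.0, -0.0, -1.0]]
ft_force: [-0.4, -0.2, -0.5]
finger_gap: 0.45
gripper_force: 0.0
```

```bash
python3 -c "from h import *;go(521.9,-94.0,203.7)"
```

```text
t 19.5 p [521.17 -94.21  68.47] yaw -156.78 tilt [ 0.02 -0.  ] j7 109.5 F [-0.39 -0.16 -0.46] M [0.08 0.01 0.  ] gap 0.45 g 0.0
cm in tool [-0.08 -0.01] rz -0.00840563971118302 dz to 69 cm -0.05284446001257379
```

>>> {"op": "apply_moves", "data": {"offset": [[-0.05, 0, 0], [0, 0, 0], [0, 0, 0], [0, 0, 0]], "angular": [[0, 0, 0], [0, 0, 0], [0, 0, 0], [0, 0, 0]], "grip": [20, 20, 20, 20]}}

```text
clock: 20.0
tcp_pos: [521.5, -94.0, 68.5]
tcp_rot: [[-0.919, -0.394, -0.0], [-0.394, 0.919, 0.0], [0.0, 0.0, -1.0]]
ft_force: [-1.2, -0.0, 5.2]
finger_gap: 0.294
gripper_force: 61.3
```

```bash
python3 -c "from h import *;t()"
```

```text
t 20.0 p [521.5  -94.    68.47] yaw -156.79 tilt [-0.01  0.  ] j7 109.5 F [-1.2  -0.05  5.16] M [-0.02  0.36  0.06] gap 0.294 g 61.347620487213135
F tool [ 1.12  0.43 -5.16] M tool [-0.12  0.34 -0.06]
```

>>> {"op": "apply_moves", "data": {"offset": [[0, 0, 0.01], [0, 0, 0.01], [0, 0, 0.01], [0, 0, 0.01], [0, 0, 0.01], [0, 0, 0.01], [0, 0, 0]], "angular": [[0, 0, 0.16], [0, 0, 0.16], [0, 0, 0.16], [0, 0, 0.16], [0, 0, 0.16], [0, 0, 0.16], [0, 0, 0]], "grip": [20, 20, 20, 20, 20, 20, 20]}}

```text
clock: 20.88
tcp_pos: [521.5, -94.0, 67.9]
tcp_rot: [[-0.851, 0.525, -0.0], [0.525, 0.851, -0.001], [-0.0, -0.001, -1.0]]
ft_force: [-2.1, 0.1, 5.3]
finger_gap: 0.291
gripper_force: 61.3
```

```bash
python3 -c "from h import *;tq()"
```

```text
t 21.02 yaw 148.4 Mz [-0.08 -0.12 -0.12 -0.13] mean -0.114 j7 [-0.35 -0.16 -0.13 -0.12] F [ 1.8  -1.41 -5.25] p [521.52 -93.99  67.9 ] j7pos 64.4 gap 0.2929966518090213
```

>>> {"op": "apply_moves", "data": {"offset": [[0, 0, 0], [0, 0, 0]], "angular": [[0, 0, -0.05], [0, 0, 0]], "grip": [20, 20]}}

```text
clock: 21.32
tcp_pos: [521.5, -94.0, 67.9]
tcp_rot: [[-0.877, 0.481, 0.0], [0.481, 0.877, 0.0], [0.0, 0.0, -1.0]]
ft_force: [-2.2, 0.3, 5.1]
finger_gap: 0.291
gripper_force: 61.5
```

```bash
python3 -c "from h import *;tq()"
```

```text
t 21.48 yaw 151.22 Mz [-0.03 -0.05 -0.03 -0.01] mean -0.029 j7 [ 0.03 -0.02 -0.03 -0.03] F [ 1.73 -0.62 -5.04] p [521.52 -94.04  67.91] j7pos 66.8 gap 0.29130681910776307
```

>>> {"op": "apply_moves", "data": {"offset": [[0, 0, 0], [0, 0, 0.01], [0, 0, 0.01], [0, 0, 0.01], [0, 0, 0.01], [0, 0, 0.01], [0, 0, 0.01], [0, 0, 0.01], [0, 0, 0]], "angular": [[0, 0, 0.05], [0, 0, 0.16], [0, 0, 0.16], [0, 0, 0.16], [0, 0, 0.16], [0, 0, 0.16], [0, 0, 0.16], [0, 0, 0.16], [0, 0, 0]], "grip": [20, 20, 20, 20, 20, 20, 20, 20, 20]}}

```text
clock: 22.65
tcp_pos: [521.5, -94.0, 67.2]
tcp_rot: [[0.101, 0.995, -0.0], [0.995, -0.101, -0.0], [-0.0, -0.0, -1.0]]
ft_force: [-1.7, 0.5, 5.7]
finger_gap: 0.292
gripper_force: 61.4
```

```bash
python3 -c "from h import *;tq()"
```

```text
t 22.8 yaw 84.23 Mz [-0.09 -0.12 -0.04 -0.1 ] mean -0.088 j7 [-0.31 -0.16 -0.13 -0.12] F [-0.06 -1.83 -5.71] p [521.53 -94.01  67.18] j7pos 12.5 gap 0.2899193991990936
```

>>> {"op": "apply_moves", "data": {"offset": [[0, 0, 0.01], [0, 0, 0], [0, 0, 0.01], [0, 0, 0]], "angular": [[0, 0, 0.1], [0, 0, 0.08], [0, 0, 0.08], [0, 0, 0]], "grip": [20, 20, 20, 20]}}

```text
clock: 23.35
tcp_pos: [521.6, -94.0, 67.0]
tcp_rot: [[0.353, 0.936, -0.0], [0.936, -0.353, -0.0], [-0.0, -0.0, -1.0]]
ft_force: [-1.8, 0.8, 5.0]
finger_gap: 0.291
gripper_force: 61.4
```

```bash
python3 -c "from h import *;tq()"
```

```text
t 23.5 yaw 69.34 Mz [-0.1  -0.15 -0.16 -0.17] mean -0.144 j7 [-0.23 -0.15 -0.14 -0.14] F [-0.49 -1.78 -5.65] p [521.54 -94.    67.  ] j7pos 0.6 gap 0.2894572082202491
```

>>> {"op": "apply_moves", "data": {"offset": [[0, 0, 0], [0, 0, 0], [0, 0, 0.01], [0, 0, 0]], "angular": [[0, 0, 0.06], [0, 0, 0.06], [0, 0, 0.05], [0, 0, 0]], "grip": [20, 20, 20, 20]}}

```text
clock: 24.05
tcp_pos: [521.6, -94.0, 66.9]
tcp_rot: [[0.506, 0.862, -0.0], [0.862, -0.506, -0.0], [-0.0, -0.0, -1.0]]
ft_force: [-1.9, 0.4, 6.1]
finger_gap: 0.292
gripper_force: 61.4
```

```bash
python3 -c "from h import *;tq()"
```

```text
t 24.2 yaw 59.6 Mz [-0.12 -0.12 -0.13 -0.13] mean -0.125 j7 [-0.2  -0.15 -0.14 -0.14] F [-0.81 -1.93 -6.18] p [521.53 -94.01  66.9 ] j7pos -7.1 gap 0.28961244602192676
```

>>> {"op": "apply_moves", "data": {"offset": [[0, 0, 0], [0, 0, 0], [0, 0, 0.01], [0, 0, 0]], "angular": [[0, 0, 0.06], [0, 0, 0.06], [0, 0, 0.05], [0, 0, 0]], "grip": [20, 20, 20, 20]}}

```text
clock: 24.75
tcp_pos: [521.6, -94.0, 66.8]
tcp_rot: [[0.645, 0.764, -0.0], [0.764, -0.645, -0.0], [-0.0, -0.0, -1.0]]
ft_force: [-1.3, 0.4, 5.3]
finger_gap: 0.288
gripper_force: 61.4
```

```bash
python3 -c "from h import *;tq()"
```

```text
t 24.9 yaw 49.86 Mz [-0.16 -0.17 -0.15 -0.13] mean -0.151 j7 [-0.2  -0.15 -0.14 -0.14] F [-0.57 -1.85 -5.55] p [521.56 -94.    66.8 ] j7pos -14.8 gap 0.2903653563659084
```

>>> {"op": "apply_moves", "data": {"offset": [[0, 0, 0], [0, 0, 0], [0, 0, 0.01], [0, 0, 0]], "angular": [[0, 0, 0.06], [0, 0, 0.06], [0, 0, 0.05], [0, 0, 0]], "grip": [20, 20, 20, 20]}}

```text
clock: 25.45
tcp_pos: [521.5, -94.0, 66.7]
tcp_rot: [[0.765, 0.644, -0.0], [0.644, -0.765, -0.0], [-0.0, -0.0, -1.0]]
ft_force: [-1.5, 0.6, 6.0]
finger_gap: 0.296
gripper_force: 61.5
```

```bash
python3 -c "from h import *;tq()"
```

```text
t 25.6 yaw 40.13 Mz [-0.15 -0.18 -0.17 -0.11] mean -0.153 j7 [-0.21 -0.16 -0.15 -0.15] F [-1.07 -1.58 -6.35] p [521.58 -94.01  66.7 ] j7pos -22.5 gap 0.2927997621394121
```

>>> {"op": "apply_moves", "data": {"offset": [[0, 0, 0], [0, 0, 0], [0, 0, 0.01], [0, 0, 0]], "angular": [[0, 0, 0.05], [0, 0, 0.05], [0, 0, 0.05], [0, 0, 0]], "grip": [20, 20, 20, 20]}}

```text
clock: 26.15
tcp_pos: [521.6, -94.0, 66.7]
tcp_rot: [[0.852, 0.524, -0.0], [0.524, -0.852, -0.0], [-0.0, 0.0, -1.0]]
ft_force: [-1.3, 0.2, 7.0]
finger_gap: 0.294
gripper_force: 61.5
```

```bash
python3 -c "from h import *;tq()"
```

```text
t 26.3 yaw 31.61 Mz [-0.47 -0.42 -0.39 -0.45] mean -0.431 j7 [-0.47 -0.43 -0.42 -0.42] F [-1.21 -1.31 -6.44] p [521.61 -94.03  66.66] j7pos -29.2 gap 0.29042840117141683
```

```bash
python3 - <<'E'
from h import *
s,p=look("w5");print(proj(s,[[521.6,-94,86],[521.6,-94,76]]))
cv2.imwrite("pics/w5c.png",cv2.resize(p[200:400,220:420],None,fx=3,fy=3,interpolation=cv2.INTER_CUBIC))
E
```

```text
t 26.35 p [521.58 -94.    66.65] yaw 31.61 tilt [-0.02 -0.01] j7 -29.2 F [-0.76  0.15  6.72] M [0.12 0.53 0.41] gap 0.289 g 61.49294972419739
[[320.24 294.14]
 [320.24 280.89]]
```

View pics/w5c.png

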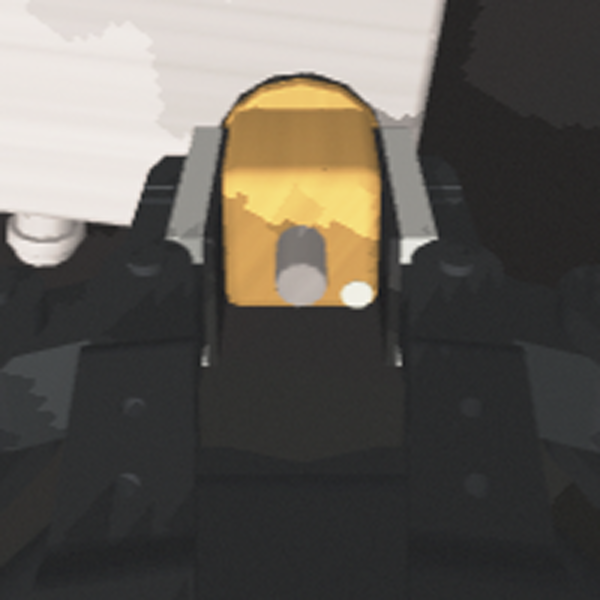

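Gripped at 0.42 N m, nut c is square in the jaws with its stud at crop (302,285), so there is no slip. I'll release it and go to nut b.

>>> {"op": "apply_moves", "data": {"offset": [[0, 0, 0], [0, 0, 0], [0, 0, -2], [0, 0, -2.1], [0, 0, -2.1], [0, 0, 0], [0, 0, 0], [0, 0, 0], [0, 0, 0], [0, 0, 0]], "angular": [[0, 0, 0], [0, 0, 0], [0, 0, 0], [0, 0, 0], [0, 0, -0.18], [0, 0, -0.18], [0, 0, -0.18], [0, 0, -0.18], [0, 0, -0.18], [0, 0, -0.18]], "grip": [60, 60, 60, 60, 60, 60, 60, 60, 60, 60]}}

```text
clock: 27.65
tcp_pos: [521.5, -94.1, 128.2]
tcp_rot: [[-0.062, 0.998, 0.0], [0.998, 0.062, -0.0], [-0.0, 0.0, -1.0]]
ft_force: [0.4, -0.0, -0.3]
finger_gap: 0.597
gripper_force: 0.0
```

```bash
python3 -c "from h import *;go(621.9,-48.9,135.5)"
```

```text
t 27.65 p [521.52 -94.07 128.16] yaw 93.58 tilt [ 0.   -0.01] j7 19.5 F [ 0.35 -0.02 -0.34] M [-0.   -0.01 -0.02] gap 0.597 g 0.0
cm in tool [ 3.88 10.3 ] rz -0.7316228084348725 dz to 69 cm 5.915915953351143
```

>>> {"op": "apply_moves", "data": {"offset": [[1.94, 5.15, 0], [1.94, 5.15, 0], [0, 0, 0], [0, 0, 0], [0, 0, 0], [0, 0, 0], [0, 0, 0], [0, 0, 0]], "angular": [[0, 0, 0], [0, 0, 0], [0, 0, -0.18], [0, 0, -0.18], [0, 0, -0.18], [0, 0, -0.18], [0, 0, 0], [0, 0, 0]], "grip": [60, 60, 60, 60, 60, 60, 60, 60]}}

```text
clock: 28.65
tcp_pos: [622.1, -49.7, 128.2]
tcp_rot: [[-0.699, 0.716, -0.0], [0.716, 0.699, -0.0], [0.0, -0.0, -1.0]]
ft_force: [-0.4, 0.0, -0.7]
finger_gap: 0.6
gripper_force: 0.0
```

```bash
python3 - <<'E'
from h import *
go(622,-49.2,135.5);s,p=look("w6")
q=proj(s,[[622,-49.2,86]])[0];print(q)
# stud end relative prediction; yellow top face orientation
hsv=cv2.cvtColor(p,cv2.COLOR_BGR2HSV);u,v=q.astype(int)
r=12;c=hsv[v-r:v+r,u-r:u+r].astype(int);m=((c[...,1]<60)&(c[...,2]>100)).astype(np.uint8)
n,l,stt,cc=cv2.connectedComponentsWithStats(m);print([(cc[k]+[u-r,v-r],stt[k,4]) for k in range(1,n)])
cv2.imwrite("pics/w6c.png",cv2.resize(p[130:330,200:440],None,fx=3,fy=3,interpolation=cv2.INTER_CUBIC))
E
```

```text
t 28.65 p [622.15 -49.67 128.21] yaw 134.31 tilt [-0.01 -0.  ] j7 49.8 F [-0.38  0.03 -0.7 ] M [0.01 0.05 0.02] gap 0.6 g 0.0
cm in tool [0.04 0.02] rz -0.02070727460058333 dz to 69 cm 5.921024402294256
t 28.65 p [622.15 -49.67 128.21] yaw 134.31 tilt [-0.01 -0.  ] j7 49.8 F [-0.38  0.03 -0.7 ] M [0.01 0.05 0.02] gap 0.6 g 0.0
[321.51 234.64]
[(array([320.15, 230.89]), np.int32(145))]
```

View pics/w6c.png

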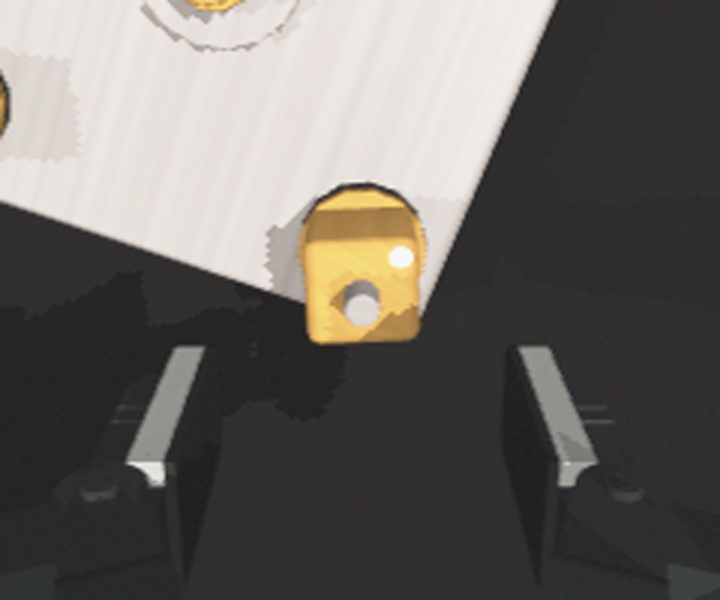

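Nut b is square and centred between the jaws, with its stud at crop (362,308). Descend and grip.

>>> {"op": "apply_moves", "data": {"offset": [[0.04, 0.01, 2.0], [0, 0, 2.0], [0, 0, 1.9], [0, 0, 0], [0, 0, 0], [0, 0, 0], [0, 0, 0], [0, 0, 0]], "angular": [[0, 0, -0.02], [0, 0, 0], [0, 0, 0], [0, 0, 0], [0, 0, 0], [0, 0, 0], [0, 0, 0], [0, 0, 0]], "grip": [60, 60, 60, 60, 60, 60, 45, 45]}}

```text
clock: 29.7
tcp_pos: [622.2, -49.2, 69.8]
tcp_rot: [[-0.715, 0.7, 0.001], [0.7, 0.715, 0.0], [-0.001, 0.001, -1.0]]
ft_force: [-0.6, 0.0, -0.9]
finger_gap: 0.452
gripper_force: 0.0
```

```bash
python3 -c "from h import *;go(622,-49.2,135.5)"
```

```text
t 29.7 p [622.22 -49.16  69.8 ] yaw 135.61 tilt [0.04 0.  ] j7 51.5 F [-0.6   0.02 -0.94] M [-0.03  0.04 -0.02] gap 0.452 g 0.0
cm in tool [ 0.01 -0.02] rz 0.0018513749655219714 dz to 69 cm 0.08007233006951679
```

Well centred. Grip, then turn in two runs of 0.96 rad to 1.92 rad.

>>> {"op": "apply_moves", "data": {"offset": [[0, 0, 0.08], [0, 0, 0], [0, 0, 0], [0, 0, 0.01], [0, 0, 0.01], [0, 0, 0.01], [0, 0, 0.01], [0, 0, 0.01], [0, 0, 0.01], [0, 0, 0]], "angular": [[0, 0, 0], [0, 0, 0], [0, 0, 0], [0, 0, 0.16], [0, 0, 0.16], [0, 0, 0.16], [0, 0, 0.16], [0, 0, 0.16], [0, 0, 0.16], [0, 0, 0]], "grip": [20, 20, 20, 20, 20, 20, 20, 20, 20, 20]}}

```text
clock: 30.95
tcp_pos: [622.0, -49.3, 68.6]
tcp_rot: [[0.163, 0.987, -0.0], [0.987, -0.163, -0.001], [-0.001, 0.0, -1.0]]
ft_force: [-1.8, -1.0, 6.2]
finger_gap: 0.289
gripper_force: 61.2
```

```bash
python3 -c "from h import *;tq()"
```

```text
t 31.1 yaw 80.64 Mz [-0.13 -0.14 -0.18 -0.11] mean -0.141 j7 [-0.31 -0.16 -0.13 -0.13] F [-1.01 -1.88 -6.2 ] p [621.99 -49.4   68.63] j7pos 7.0 gap 0.2861285469126532
```

>>> {"op": "apply_moves", "data": {"offset": [[0, 0, 0.01], [0, 0, 0.01], [0, 0, 0.01], [0, 0, 0.01], [0, 0, 0.01], [0, 0, 0.01], [0, 0, 0]], "angular": [[0, 0, 0.16], [0, 0, 0.16], [0, 0, 0.16], [0, 0, 0.16], [0, 0, 0.16], [0, 0, 0.16], [0, 0, 0]], "grip": [20, 20, 20, 20, 20, 20, 20]}}

```text
clock: 32.02
tcp_pos: [621.9, -49.3, 68.0]
tcp_rot: [[0.902, 0.432, -0.001], [0.432, -0.902, -0.0], [-0.001, 0.0, -1.0]]
ft_force: [-3.9, -0.6, 6.3]
finger_gap: 0.29
gripper_force: 61.3
```

```bash
python3 -c "from h import *;tq()"
```

```text
t 32.17 yaw 25.64 Mz [-0.1  -0.09 -0.13 -0.15] mean -0.120 j7 [-0.31 -0.16 -0.13 -0.12] F [-2.68 -0.94 -6.81] p [621.81 -49.31  68.02] j7pos -37.3 gap 0.2884833367155546
```

>>> {"op": "apply_moves", "data": {"offset": [[0, 0, 0.01], [0, 0, 0], [0, 0, 0.01], [0, 0, 0]], "angular": [[0, 0, 0.15], [0, 0, 0.1], [0, 0, 0.08], [0, 0, 0]], "grip": [20, 20, 20, 20]}}

```text
clock: 32.72
tcp_pos: [621.8, -49.2, 67.8]
tcp_rot: [[0.993, 0.117, -0.001], [0.117, -0.993, -0.0], [-0.001, -0.0, -1.0]]
ft_force: [-3.4, -0.1, 7.7]
finger_gap: 0.289
gripper_force: 61.3
```

```bash
python3 -c "from h import *;tq()"
```

```text
t 32.88 yaw 6.74 Mz [-0.15 -0.11 -0.16 -0.1 ] mean -0.127 j7 [-0.23 -0.15 -0.14 -0.13] F [-2.72 -0.18 -7.28] p [621.79 -49.2   67.81] j7pos -52.5 gap 0.29140663892337004
```

>>> {"op": "apply_moves", "data": {"offset": [[0, 0, 0], [0, 0, 0], [0, 0, 0.01], [0, 0, 0]], "angular": [[0, 0, 0.06], [0, 0, 0.06], [0, 0, 0.05], [0, 0, 0]], "grip": [20, 20, 20, 20]}}

```text
clock: 33.42
tcp_pos: [621.8, -49.2, 67.7]
tcp_rot: [[0.999, -0.053, -0.001], [-0.053, -0.999, 0.0], [-0.001, -0.0, -1.0]]
ft_force: [-3.2, 0.5, 7.3]
finger_gap: 0.291
gripper_force: 61.3
```

```bash
python3 -c "from h import *;tq()"
```

```text
t 33.58 yaw -3.0 Mz [-0.1  -0.21 -0.12 -0.12] mean -0.138 j7 [-0.2  -0.15 -0.14 -0.14] F [-3.05 -0.1  -7.36] p [621.76 -49.19  67.69] j7pos -60.4 gap 0.28997284413136554
```

>>> {"op": "apply_moves", "data": {"offset": [[0, 0, 0], [0, 0, 0], [0, 0, 0.01], [0, 0, 0]], "angular": [[0, 0, 0.06], [0, 0, 0.06], [0, 0, 0.05], [0, 0, 0]], "grip": [20, 20, 20, 20]}}

```text
clock: 34.12
tcp_pos: [621.8, -49.2, 67.6]
tcp_rot: [[0.975, -0.221, -0.001], [-0.221, -0.975, 0.0], [-0.001, -0.0, -1.0]]
ft_force: [-2.8, -0.1, 6.9]
finger_gap: 0.292
gripper_force: 61.3
```

```bash
python3 -c "from h import *;tq()"
```

```text
t 34.27 yaw -12.74 Mz [-0.15 -0.17 -0.11 -0.14] mean -0.141 j7 [-0.2  -0.15 -0.14 -0.14] F [-2.96  0.38 -6.67] p [621.77 -49.16  67.57] j7pos -68.3 gap 0.2883409639024281
```

>>> {"op": "apply_moves", "data": {"offset": [[0, 0, 0], [0, 0, 0], [0, 0, 0.01], [0, 0, 0]], "angular": [[0, 0, 0.06], [0, 0, 0.06], [0, 0, 0.05], [0, 0, 0]], "grip": [20, 20, 20, 20]}}

```text
clock: 34.83
tcp_pos: [621.8, -49.1, 67.5]
tcp_rot: [[0.924, -0.382, -0.001], [-0.382, -0.924, 0.0], [-0.001, -0.0, -1.0]]
ft_force: [-2.4, 0.9, 7.0]
finger_gap: 0.291
gripper_force: 61.4
```

```bash
python3 -c "from h import *;tq()"
```

```text
t 34.98 yaw -22.47 Mz [-0.15 -0.14 -0.21 -0.11] mean -0.155 j7 [-0.24 -0.19 -0.19 -0.18] F [-2.46  0.23 -7.7 ] p [621.79 -49.11  67.5 ] j7pos -76.3 gap 0.28915396612830296
```

>>> {"op": "apply_moves", "data": {"offset": [[0, 0, 0], [0, 0, 0], [0, 0, 0], [0, 0, 0]], "angular": [[0, 0, 0.05], [0, 0, 0.05], [0, 0, 0.03], [0, 0, 0]], "grip": [20, 20, 20, 20]}}

```text
clock: 35.52
tcp_pos: [621.8, -49.1, 67.5]
tcp_rot: [[0.867, -0.498, -0.001], [-0.498, -0.867, 0.0], [-0.001, 0.0, -1.0]]
ft_force: [-2.8, 0.1, 6.7]
finger_gap: 0.291
gripper_force: 61.6
```

```bash
python3 -c "from h import *;tq()"
```

```text
t 35.67 yaw -29.85 Mz [-0.41 -0.38 -0.43 -0.45] mean -0.415 j7 [-0.45 -0.42 -0.41 -0.41] F [-2.83  0.75 -6.85] p [621.79 -49.05  67.51] j7pos -82.4 gap 0.28993958378667073
```

>>> {"op": "apply_moves", "data": {"offset": [[0, 0, 0], [0, 0, 0], [0, 0, -2], [0, 0, -2.1], [0, 0, -2.1], [0, 0, 0], [0, 0, 0], [0, 0, 0], [0, 0, 0], [0, 0, 0]], "angular": [[0, 0, 0], [0, 0, 0], [0, 0, 0], [0, 0, 0], [0, 0, -0.18], [0, 0, -0.18], [0, 0, -0.18], [0, 0, -0.18], [0, 0, -0.18], [0, 0, -0.18]], "grip": [60, 60, 60, 60, 60, 60, 60, 60, 60, 60]}}

```text
clock: 36.98
tcp_pos: [622.5, -49.7, 130.8]
tcp_rot: [[0.846, 0.533, 0.002], [0.533, -0.846, -0.0], [0.002, 0.002, -1.0]]
ft_force: [-0.5, -0.4, -0.3]
finger_gap: 0.599
gripper_force: 0.0
```

>>> {"op": "apply_moves", "data": {"offset": [[0, 0, 0], [0, 0, 0], [0, 0, 0], [0, 0, 0], [0, 0, 0], [0, 0, 0], [0, 0, 0], [0, 0, 0]], "angular": [[0, 0, -0.18], [0, 0, -0.18], [0, 0, -0.18], [0, 0, -0.18], [0, 0, -0.18], [0, 0, -0.18], [0, 0, -0.18], [0, 0, -0.1]], "grip": [60, 60, 60, 60, 60, 60, 60, 60]}}

```text
clock: 37.98
tcp_pos: [622.6, -50.2, 130.8]
tcp_rot: [[-0.341, 0.94, 0.002], [0.94, 0.341, -0.001], [-0.002, 0.002, -1.0]]
ft_force: [-0.3, -0.1, 0.9]
finger_gap: 0.602
gripper_force: 0.0
```

```bash
python3 -c "from h import *;go(476.7,6.4,116.0)"
```

```text
t 37.98 p [622.57 -50.16 130.81] yaw 109.97 tilt [ 0.14 -0.06] j7 31.1 F [-0.27 -0.14  0.94] M [-0.02  0.03 -0.06] gap 0.602 g 0.0
cm in tool [ 10.3  -11.78] rz -0.10528180256019565 dz to 69 cm 6.180990707503222
```

>>> {"op": "apply_moves", "data": {"offset": [[3.43, -3.93, 0], [3.43, -3.93, 0], [3.44, -3.92, 0], [0, 0, 0], [0, 0, 0], [0, 0, 0], [0, 0, 0]], "angular": [[0, 0, 0], [0, 0, 0], [0, 0, 0], [0, 0, -0.105], [0, 0, 0], [0, 0, 0], [0, 0, 0]], "grip": [60, 60, 60, 60, 60, 60, 60]}}

```text
clock: 38.85
tcp_pos: [476.9, 7.3, 129.2]
tcp_rot: [[-0.434, 0.901, 0.001], [0.901, 0.434, -0.0], [-0.001, 0.001, -1.0]]
ft_force: [0.7, -0.5, 1.0]
finger_gap: 0.598
gripper_force: 0.0
```

```bash
cat > d.py <<'E'
from h import *
go(476.7,6.4,116.0);s,p=look("w7")
q=proj(s,[[476.7,6.4,86]])[0];print(q)
hsv=cv2.cvtColor(p,cv2.COLOR_BGR2HSV);u,v=q.astype(int)
r=12;c=hsv[v-r:v+r,u-r:u+r].astype(int);m=((c[...,1]<60)&(c[...,2]>100)).astype(np.uint8)
n,l,stt,cc=cv2.connectedComponentsWithStats(m);print([(cc[k]+[u-r,v-r],stt[k,4]) for k in range(1,n)])
# lowest front edge of nut: bottom boundary of yellow mask -> tilt
y=((hsv[...,0]>12)&(hsv[...,0]<32)&(hsv[...,1]>90)&(hsv[...,2]>80))
cols=np.arange(u-13,u+14);b=np.array([max(np.where(y[v-30:v+30,k])[0],default=-1)+v-30 for k in cols])
print(b,"tilt deg",np.degrees(np.arctan(np.polyfit(cols[3:-3],b[3:-3],1)[0])))
rows=range(v-4,v+8);print([(np.where(y[k,u-35:u+35])[0][[0,-1]]+u-35).tolist() for k in rows])
E
python3 d.py
```

```text
t 38.85 p [476.94   7.34 129.17] yaw 115.75 tilt [ 0.04 -0.02] j7 27.7 F [ 0.73 -0.5   0.98] M [-0.    0.01  0.02] gap 0.598 g 0.0
cm in tool [-0.07 -0.06] rz -0.0044456385009508355 dz to 69 cm 6.017451028869743
t 38.85 p [476.94   7.34 129.17] yaw 115.75 tilt [ 0.04 -0.02] j7 27.7 F [ 0.73 -0.5   0.98] M [-0.    0.01  0.02] gap 0.598 g 0.0
[320.21 235.28]
[(array([318.6 , 232.13]), np.int32(141)), (array([319.5, 245.5]), np.int32(48))]
[244 244 244 244 244 244 244 244 244 244 244 244 244 244 244 244 244 244
 244 244 244 244 244 244 244 244 244] tilt deg -8.201692460209189e-14
[[301, 337], [301, 337], [301, 337], [301, 337], [301, 337], [301, 337], [301, 337], [301, 337], [301, 337], [301, 337], [301, 337], [301, 336]]
```

Nut d is square to the jaws and where predicted. Descend.

>>> {"op": "apply_moves", "data": {"offset": [[-0.07, -0.07, 2.0], [0, 0, 2.0], [0, 0, 2.0], [0, 0, 0], [0, 0, 0], [0, 0, 0], [0, 0, 0], [0, 0, 0]], "angular": [[0, 0, 0], [0, 0, 0], [0, 0, 0], [0, 0, 0], [0, 0, 0], [0, 0, 0], [0, 0, 0], [0, 0, 0]], "grip": [60, 60, 60, 60, 60, 60, 45, 45]}}

```text
clock: 39.9
tcp_pos: [476.1, 6.9, 69.3]
tcp_rot: [[-0.436, 0.9, 0.001], [0.9, 0.436, 0.0], [-0.0, 0.001, -1.0]]
ft_force: [-0.0, 0.0, -0.4]
finger_gap: 0.453
gripper_force: 0.0
```

```bash
python3 -c "from h import *;go(476.7,6.4,116.0)"
```

```text
t 39.9 p [476.12   6.92  69.28] yaw 115.84 tilt [0.04 0.01] j7 30.8 F [-0.03  0.05 -0.42] M [-0.07  0.05 -0.03] gap 0.453 g 0.0
cm in tool [-0.07  0.03] rz -0.0027324781382612375 dz to 69 cm 0.02755182207537814
```

>>> {"op": "apply_moves", "data": {"offset": [[-0.06, 0.03, 0.03], [0, 0, 0], [0, 0, 0], [0, 0, 0.01], [0, 0, 0.01], [0, 0, 0.01], [0, 0, 0.01], [0, 0, 0.01], [0, 0, 0.01], [0, 0, 0]], "angular": [[0, 0, 0], [0, 0, 0], [0, 0, 0], [0, 0, 0.16], [0, 0, 0.16], [0, 0, 0.16], [0, 0, 0.16], [0, 0, 0.16], [0, 0, 0.16], [0, 0, 0]], "grip": [45, 20, 20, 20, 20, 20, 20, 20, 20, 20]}}

```text
clock: 41.15
tcp_pos: [476.6, 6.5, 68.2]
tcp_rot: [[0.485, 0.874, 0.0], [0.874, -0.485, -0.0], [-0.0, 0.0, -1.0]]
ft_force: [-1.0, -0.1, 4.7]
finger_gap: 0.29
gripper_force: 61.6
```

```bash
python3 -c "from h import *;tq()"
```

```text
t 41.3 yaw 60.96 Mz [-0.1  -0.1  -0.09 -0.09] mean -0.095 j7 [-0.37 -0.18 -0.12 -0.1 ] F [-0.87 -0.97 -5.11] p [476.52   6.42  68.2 ] j7pos -12.9 gap 0.2938949679385486
```

>>> {"op": "apply_moves", "data": {"offset": [[0, 0, 0.01], [0, 0, 0.01], [0, 0, 0.01], [0, 0, 0.01], [0, 0, 0.01], [0, 0, 0.01], [0, 0, 0]], "angular": [[0, 0, 0.16], [0, 0, 0.16], [0, 0, 0.16], [0, 0, 0.16], [0, 0, 0.16], [0, 0, 0.16], [0, 0, 0]], "grip": [20, 20, 20, 20, 20, 20, 20]}}

```text
clock: 42.22
tcp_pos: [476.5, 6.4, 67.5]
tcp_rot: [[0.995, 0.103, -0.0], [0.103, -0.995, -0.0], [-0.0, 0.0, -1.0]]
ft_force: [-1.8, -0.4, 6.6]
finger_gap: 0.291
gripper_force: 61.9
```

```bash
python3 -c "from h import *;tq()"
```

```text
t 42.38 yaw 5.93 Mz [-0.07 -0.12 -0.11 -0.1 ] mean -0.099 j7 [-0.3  -0.16 -0.13 -0.12] F [-1.38  0.22 -6.55] p [476.53   6.42  67.54] j7pos -55.6 gap 0.2885449446880062
```

>>> {"op": "apply_moves", "data": {"offset": [[0, 0, 0.01], [0, 0, 0], [0, 0, 0.01], [0, 0, 0]], "angular": [[0, 0, 0.15], [0, 0, 0.1], [0, 0, 0.08], [0, 0, 0]], "grip": [20, 20, 20, 20]}}

```text
clock: 42.92
tcp_pos: [476.6, 6.4, 67.3]
tcp_rot: [[0.974, -0.225, -0.0], [-0.225, -0.974, 0.0], [-0.0, -0.0, -1.0]]
ft_force: [-1.5, 0.8, 5.8]
finger_gap: 0.286
gripper_force: 61.9
```

```bash
python3 -c "from h import *;tq()"
```

```text
t 43.08 yaw -12.98 Mz [-0.19 -0.15 -0.16 -0.16] mean -0.165 j7 [-0.22 -0.15 -0.14 -0.13] F [-1.37  0.27 -6.11] p [476.49   6.42  67.33] j7pos -70.0 gap 0.29286010590198164
```

>>> {"op": "apply_moves", "data": {"offset": [[0, 0, 0], [0, 0, 0], [0, 0, 0.01], [0, 0, 0]], "angular": [[0, 0, 0.06], [0, 0, 0.06], [0, 0, 0.05], [0, 0, 0]], "grip": [20, 20, 20, 20]}}

```text
clock: 43.62
tcp_pos: [476.5, 6.4, 67.2]
tcp_rot: [[0.922, -0.386, -0.0], [-0.386, -0.922, 0.0], [-0.0, -0.0, -1.0]]
ft_force: [-0.7, -0.7, 6.3]
finger_gap: 0.294
gripper_force: 61.9
```

```bash
python3 -c "from h import *;tq()"
```

```text
t 43.77 yaw -22.71 Mz [-0.1  -0.13 -0.11 -0.16] mean -0.124 j7 [-0.19 -0.15 -0.14 -0.14] F [-1.02  0.75 -6.15] p [476.54   6.43  67.24] j7pos -77.5 gap 0.29130082753455366
```

>>> {"op": "apply_moves", "data": {"offset": [[0, 0, 0], [0, 0, 0], [0, 0, 0.01], [0, 0, 0]], "angular": [[0, 0, 0.06], [0, 0, 0.06], [0, 0, 0.05], [0, 0, 0]], "grip": [20, 20, 20, 20]}}

```text
clock: 44.32
tcp_pos: [476.5, 6.4, 67.1]
tcp_rot: [[0.844, -0.537, -0.0], [-0.537, -0.844, 0.0], [-0.0, -0.0, -1.0]]
ft_force: [-2.7, 0.9, 6.4]
finger_gap: 0.288
gripper_force: 61.9
```

```bash
python3 -c "from h import *;tq()"
```

```text
t 44.48 yaw -32.46 Mz [-0.13 -0.1  -0.13 -0.17] mean -0.133 j7 [-0.19 -0.15 -0.14 -0.14] F [-1.91  0.49 -6.66] p [476.54   6.39  67.13] j7pos -85.0 gap 0.2876714390649535
```

>>> {"op": "apply_moves", "data": {"offset": [[0, 0, 0], [0, 0, 0], [0, 0, 0.01], [0, 0, 0]], "angular": [[0, 0, 0.06], [0, 0, 0.06], [0, 0, 0.05], [0, 0, 0]], "grip": [20, 20, 20, 20]}}

```text
clock: 45.02
tcp_pos: [476.6, 6.4, 67.0]
tcp_rot: [[0.741, -0.672, -0.0], [-0.672, -0.741, 0.0], [-0.0, -0.0, -1.0]]
ft_force: [-1.2, 1.1, 6.3]
finger_gap: 0.292
gripper_force: 61.9
```

```bash
python3 -c "from h import *;tq()"
```

```text
t 45.17 yaw -42.2 Mz [-0.1  -0.09 -0.19 -0.16] mean -0.136 j7 [-0.19 -0.15 -0.14 -0.14] F [-1.16  0.55 -6.53] p [476.53   6.4   67.01] j7pos -92.5 gap 0.29306414011647886
```

>>> {"op": "apply_moves", "data": {"offset": [[0, 0, 0], [0, 0, 0], [0, 0, 0.01], [0, 0, 0]], "angular": [[0, 0, 0.06], [0, 0, 0.06], [0, 0, 0.05], [0, 0, 0]], "grip": [20, 20, 20, 20]}}

```text
clock: 45.72
tcp_pos: [476.6, 6.4, 66.9]
tcp_rot: [[0.617, -0.787, -0.0], [-0.787, -0.617, 0.0], [-0.0, 0.0, -1.0]]
ft_force: [-1.6, 0.5, 7.1]
finger_gap: 0.292
gripper_force: 62.0
```

```bash
python3 -c "from h import *;tq()"
```

```text
t 45.88 yaw -51.91 Mz [-0.22 -0.24 -0.23 -0.22] mean -0.228 j7 [-0.27 -0.23 -0.22 -0.22] F [-1.31  0.68 -6.71] p [476.54   6.41  66.92] j7pos -100.1 gap 0.29081167418288767
```

>>> {"op": "apply_moves", "data": {"offset": [[0, 0, 0], [0, 0, 0], [0, 0, 0], [0, 0, 0]], "angular": [[0, 0, 0.04], [0, 0, 0.04], [0, 0, 0.03], [0, 0, 0]], "grip": [20, 20, 20, 20]}}

```text
clock: 46.42
tcp_pos: [476.6, 6.4, 66.9]
tcp_rot: [[0.527, -0.85, -0.0], [-0.85, -0.527, 0.0], [-0.0, 0.0, -1.0]]
ft_force: [-2.3, 0.7, 7.0]
finger_gap: 0.291
gripper_force: 62.1
```

```bash
python3 -c "from h import *;tq()"
```

```text
t 46.58 yaw -58.16 Mz [-0.45 -0.41 -0.42 -0.46] mean -0.436 j7 [-0.44 -0.42 -0.41 -0.41] F [-0.96  1.24 -6.95] p [476.58   6.42  66.92] j7pos -105.0 gap 0.29378408443570536
```

>>> {"op": "apply_moves", "data": {"offset": [[0, 0, 0], [0, 0, 0], [0, 0, 0], [0, 0, -2], [0, 0, -2.1], [0, 0, -2.1], [0, 0, 0], [0, 0, 0], [0, 0, 0]], "angular": [[0, 0, 0], [0, 0, 0], [0, 0, 0], [0, 0, 0], [0, 0, 0], [0, 0, 0], [0, 0, -0.15], [0, 0, -0.05], [0, 0, 0]], "grip": [60, 60, 60, 60, 60, 60, 60, 60, 60]}}

```text
clock: 47.75
tcp_pos: [476.4, 6.5, 128.8]
tcp_rot: [[0.683, -0.73, 0.0], [-0.73, -0.683, 0.001], [-0.0, -0.001, -1.0]]
ft_force: [0.2, 0.1, -0.3]
finger_gap: 0.603
gripper_force: 0.0
```

```bash
python3 - <<'E'
from h import *
s,p=look("w8");q=proj(s,[[476.6,6.4,86]])[0];u,v=q.astype(int)
hsv=cv2.cvtColor(p,cv2.COLOR_BGR2HSV)
y=((hsv[...,0]>12)&(hsv[...,0]<32)&(hsv[...,1]>90)&(hsv[...,2]>80))
cols=np.arange(u-22,u+23);print(q,[int(max(np.where(y[v-40:v+40,k])[0],default=-1)+v-40) for k in cols])
print([(k,*(np.where(y[k,u-35:u+35])[0][[0,-1]]+u-35).tolist()) for k in range(v-12,v+12) if y[k,u-35:u+35].any()])
E
```

```text
t 47.75 p [476.4    6.54 128.84] yaw -46.91 tilt [0.01 0.04] j7 -102.7 F [ 0.18  0.15 -0.27] M [-0.03  0.02 -0.  ] gap 0.603 g 0.0
[319.06 233.77] [192, 192, 192, 217, 219, 240, 242, 242, 243, 243, 243, 243, 243, 243, 243, 243, 243, 243, 243, 243, 243, 243, 243, 243, 243, 243, 243, 243, 243, 243, 243, 243, 243, 243, 243, 243, 243, 242, 242, 242, 242, 241, 239, 219, 214]
[(221, 302, 339), (222, 302, 338), (223, 302, 338), (224, 302, 338), (225, 302, 338), (226, 302, 338), (227, 302, 338), (228, 302, 338), (229, 302, 338), (230, 302, 338), (231, 302, 338), (232, 302, 338), (233, 302, 338), (234, 302, 338), (235, 302, 338), (236, 302, 339), (237, 302, 339), (238, 302, 339), (239, 302, 339), (240, 302, 338), (241, 303, 338), (242, 303, 337), (243, 305, 333)]
```

All four nuts are tight and the jaws are open, clear above the holder. Handing in.

>>> {"op": "apply_moves", "data": {"offset": [[0, 0, -3], [0, 0, -3], [0, 0, 0], [0, 0, 0]], "angular": [[0, 0, 0], [0, 0, 0], [0, 0, 0], [0, 0, 0]], "grip": [60, 60, 60, 60]}}

```text
clock: 48.3
tcp_pos: [475.9, 6.8, 188.2]
tcp_rot: [[0.683, -0.73, -0.001], [-0.73, -0.683, 0.0], [-0.001, 0.001, -1.0]]
ft_force: [-0.3, 0.3, 0.7]
finger_gap: 0.597
gripper_force: 0.0
```

```bash
python3 -c "
from h import *
st();print(close_job())"
```

```text
t 48.3 p [475.93   6.77 188.17] yaw -46.88 tilt [-0.06  0.01] j7 -110.4 F [-0.26  0.27  0.74] M [0.02 0.04 0.02] gap 0.597 g 0.0
the job is handed in; nothing more can be done
None
```

The job is handed in at 48.3 s with no verdict shown: nuts a, c, b, d were tightened in that order to 0.41–0.48 N m, under the 0.7 limit, and released; I estimate each sprang back 0.04–0.07 rad short of first contact, so the 0.05 rad final limit may not be met.

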